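# Tip the gathered barrel beads into the lidded drawer and shut it by its stay

## Task

Gather the stray brass barrel beads from the table into the aluminium tray with the others, tip the whole tray out into the open drawer, and stand the empty tray upright back on its blue pad. Only when every bead is in the drawer, lift the lid's locked stay by its red tab well clear of the lug, close the lid gently without slamming it, then fold the stay back down and push the drawer fully home with all the beads inside. Leave the thread, the stock carton and the shears where they are.

Things in the scene. Friction and masses are not known exactly. Their poses are not given: they have to be found in the camera images.
- drawer (a joint): slide of the drawer in its wooden unit, m: 0 = fully home, 0.165 to 0.17 = right out towards the robot, as at the start; moves freely with about 3 N along the unit's x axis and stays where it is left.
- drawer_in (a point): centre of the inner floor of the drawer (light wood, outside 160 mm along x by 200 mm along y, walls 6 mm; inner floor 16 mm and rim 75 mm above the table). Moves with the drawer. x points into the unit (the way it closes), y to the lid's hinge side, z up. The unit's dark roof is 107 mm high, its front edge 102 mm beyond this point at 0.17 m out and 12 mm behind the drawer's front when home.
- drawer_push (a point): place to push the drawer home: on the outer face of the drawer's front, 75 mm to the side of the middle away from the lid hinge, 60 mm above the table. Axes as drawer_in.
- lid (a joint): hinge of the drawer's lid, rad: 0 = shut flat on the rim, about 1.72 = standing open as at the start (limit 1.75). Stiff: it stays where it is left and takes about 3 N at its free edge to move. While the stay is down it cannot be moved below about 1.6.
- lid_hinge (a point): middle of the lid's hinge line on the rim of the drawer's +y side, 75 mm above the table. Axes turn with the lid: x along the hinge (as drawer_in's x), -y out to the free edge (lid 200 mm that way, 160 mm along x), +z out of its outer face, which lies at z = 8 mm. A dark steel lug, 35 mm from the hinge, sticks 19 mm out of the lid's end nearest the robot.
- stay (a joint): hinge of the steel lid stay, rad: 0 = down, its nose locked against the lid's lug; grows as its tab end is lifted (limit 1.35). From about 0.3 up the lug is free. With the lid shut it can be turned down to 0 again. Friction keeps it wherever it is left; about 2 N at the tab lifts it.
- stay_tab (a point): centre of the upper part of the red tab for lifting the stay: 14 mm thick along its x (the pivot axis), 26 mm along its y, from 23 mm below to 15 mm above this point. The stay is a flat steel bar 10 mm thick, 115 mm long, running across just outside the drawer's front from its pivot towards the lid hinge. Axes turn with the stay.
- stay_pivot (a point): pivot of the stay, above the drawer's front rim (120 mm above the table); the tab point is 50 mm from it towards the hinge and 19 mm up when the stay is down; lifting turns the stay about this point's x axis. A steel bracket 24 mm wide carries it.
- tray_grip (a point): grip point on the black upright tab at the rear of the loose aluminium scoop tray: 10 mm thick along x, 50 mm along y, rising 20 mm above this point, which is 62 mm over the tray's underside. Tray 170 mm (x) by 140 mm (y), 130 to 200 g, side and rear walls 38 mm high. x to the rear, z up.
- tray_in (a point): centre of the tray's inner floor (floor 4 mm thick), 80 mm forward (-x) of tray_grip and 58 mm below it; same axes. The front end (-x, turned towards the robot), 85 mm from here, has only a lip 3 mm above the floor, over which beads roll out when the front is tipped down by 40 to 60 degrees.
- pad: blue felt pad fixed to the table, 200 mm (x) by 170 mm (y), 3 mm thick: the tray's place. Origin under its centre.
- thread: cone of black thread, 68 mm wide, 72 mm high, standing; origin at its underside. Bystander.
- stock: closed stock carton with red lid, 90 x 140 x 50 mm; origin at its underside. Bystander.
- shears: pair of shears with black handles lying on the table, about 190 mm long, 10 mm high. Bystander.
- bead0_c (a point): chunky brass barrel bead, an eight-sided prism 44 mm long and 32 mm across the flats with a red band, 22 g; lies on a flat. Point at its centre (16 mm above what it lies on); x axis along its length. Lies in the tray at the start.
- bead1_c (a point): chunky brass barrel bead, an eight-sided prism 44 mm long and 32 mm across the flats with a red band, 22 g; lies on a flat. Point at its centre (16 mm above what it lies on); x axis along its length. Lies in the tray at the start.
- bead2_c (a point): chunky brass barrel bead, an eight-sided prism 44 mm long and 32 mm across the flats with a red band, 22 g; lies on a flat. Point at its centre (16 mm above what it lies on); x axis along its length. A stray on the table at the start; may be absent.
- bead3_c (a point): chunky brass barrel bead, an eight-sided prism 44 mm long and 32 mm across the flats with a red band, 22 g; lies on a flat. Point at its centre (16 mm above what it lies on); x axis along its length. A stray on the table at the start; may be absent.
- bead4_c (a point): chunky brass barrel bead, an eight-sided prism 44 mm long and 32 mm across the flats with a red band, 22 g; lies on a flat. Point at its centre (16 mm above what it lies on); x axis along its length. A stray on the table at the start; may be absent.
- bead5_c (a point): chunky brass barrel bead, an eight-sided prism 44 mm long and 32 mm across the flats with a red band, 22 g; lies on a flat. Point at its centre (16 mm above what it lies on); x axis along its length. A stray on the table at the start; may be absent.
Not all that is in view belongs to the job. What is shaped like the part that bears bead1_c but green is not meant.

How it is judged:
By the outcome, as a careful person would: the job done as asked, in the order asked, and still so for the second after the job is handed in, with the robot touching nothing.
Of bead2, bead3, bead4, bead5 only 2 to 4 are there at a start; the rules pass over those that are not, and their reading is None.
At some moment in a run one of bead2, bead3, bead4, bead5 may be knocked a few centimetres aside while the robot is not near it.
It also fails if it takes over 210 s, if anything falls off the work surface, if the arm or the gripper's body presses on something with over 40 N, if the wrist force passes 120 N, or if a joint passes its speed limit or range.

## Robot

A 7-joint arm with a two-finger parallel gripper is mounted at the origin on the work surface. World frame = base frame: x ahead of the robot, y to its left, z up, the work surface at z = 0. Lengths are in m, angles in rad, forces in N, time in s.
With the tool pointing down it reaches from about 0.4 to 0.85 m from the base axis. Payload 6.9 kg.
Tool frame: the origin (TCP) lies midway between the tips of the shut fingers; the grasp point (between the pads) lies 19 mm behind it (ctrl.hold_point_z is the distance from the TCP to the grasp point, in m); z points along the fingers, y is the line along which they close (so a half turn about z gives the same grasp; the last joint's range is limited). The gripper opens to 85 mm and grips with 20 to 120 N. Pads are 22 mm wide; open, the fingers measure 114 mm over their backs; the gripper's body (76 mm by 85 mm) begins 54 mm behind the grasp point. The pads swing forward as they close: fully open they stand 13 mm farther back than shut.
Start: joints at [1.228, 0.507, -0.238, 1.5, 0.126, 1.149, -0.155], TCP at [0.271, -0.563, 0.231] pointing down, gripper open.
Joint ranges: [-3.08, 3.08], [-0.24, 2.05], [-1.43, 1.35], [0, 2.5], [-1.52, 4.66], [0.17, 1.96], [-2.89, 2.89]. Speed limits (rad/s): [2.39, 2.39, 3.14, 3.14, 3.14, 3.14, 3.14].

## Interface

Orientations are given as a unit quaternion [x, y, z, w].
In Python, from bench import ctrl gives the robot as it stands.
- The arm moves only by the tool servo_tool, never from a script. Its argument "commands" is a list of rows, each an object with "slide": the shift along the tool's x, y, z in cm, a list of three; "twist": the turn, a rotation vector about the tool's x, y, z in degrees, a list of three. A call has 1 to 20 rows; each row shifts and turns the commanded pose from where the row before left it, along the tool's axes as they then stand; what a row does not reach is not made up. A row lasts 1/8 s, in which the tool goes at most 62.5 mm and 10.7 degrees, less where a joint would pass 70% of its speed; a pose out of reach is approached as far as the arm can. A call with a gripper value outside its range is refused whole. "claw" is the opening, from -1 (shut) to 1 (fully open), set as the call begins (left out, the last holds). The fingers move at their own pace and stop on an object; the grip force is fixed at half the most. Time passes only in rows, so rows that do not move let the fingers close. It gives the time, the measured TCP pose, the force, the opening and the grip force at its end, in the units of the state.
- ctrl.get_obs(): the state, without advancing time (a new reading comes with each control period).
- ctrl.grab_frame(name): name is "side" or "top"; returns a dict with "color" (384x512x3 uint8, red, green, blue), "depth" (384x512 float32, m along the optical axis (not along the pixel's ray), 0 where there is no reading), "intrinsics" (3x3 intrinsics, pixels), "dist" ([k1, k2, p1, p2, k3] as OpenCV has them; the pictures are not rectified), "camera_from_world" (4x4, takes a point from world to camera coordinates). Camera axes: x right, y down, z forward; pixel columns grow to the right and rows downward; lengths in m; the calibration is good to about 2 mm. A picture is of the moment at which its call begins.
- ctrl.job_done(): hands the job in; it is judged then, once.
Trained networks look in the newest picture that a camera, given by its name, has taken for a name from the list of things; names that differ only in an ending like _2 or _b are one class to them, and where a whole thing is asked for, a point or a joint stands for the part that bears it (a point fixed in the world has none). Each returns a list of dicts, best first, with "score" (0 to 1); they miss things now and then, are a little off and sometimes report something else, mostly with a low value. They report only what shows in the picture. A call takes as long as a camera call. They do not tell look-alikes from the thing itself.
- ctrl.boxes_of(camera, name): "xyz" ([x, y, z] in m, in world coordinates, good to about 4 mm: the middle of the surface that is visible of it).
The state is a dict: "time": time; "joint_pos": joint angles; "joint_vel": joint speeds; "effort": joint torques, N m; "tcp_pos": TCP position; "ee_rot": TCP orientation; "wrist_force": force on the tool from outside, world axes, zero at the start; "moment": the same for the moment, N m; "width": finger opening in m; "gripper_force": force on a finger pad.
Only numpy, scipy, OpenCV 4.12 (cv2) and the standard library are available. Lean on these libraries where they do the work, as an engineer would, in place of code of your own. Each camera call takes 0.05 s, during which the arm holds its last target. There are 200 camera calls.

## Working session

There is one attempt and no reset: what is moved stays moved. The work goes in short steps, Python scripts to look and compute and a tool call to move; the robot and the scene stay as the last step left them, time stands still between calls to the robot, and variables do not carry over. Pictures are saved under pics/ and viewed, at most 14 in all, crops included, and the job is handed in when it is done.

Besides the shell and the picture viewer there is one more tool, called by a JSON object that holds its "name" and its "arguments", one argument or row to a line. servo_tool: Moves the arm, as the interface text tells. Its arguments: {"type":"object","properties":{"commands":{"type":"array","items":{"type":"object","properties":{"slide":{"type":"array","items":{"type":"number"}},"twist":{"type":"array","items":{"type":"number"}}}}},"claw":{"type":"number"}},"required":["commands"]}

```bash
ls; mkdir -p pics
cat > h.py <<'E'
import numpy as np, cv2
from scipy.spatial.transform import Rotation as R
from bench import ctrl
def grab(n):
    f=ctrl.grab_frame(n); return f
def save(f,p,crop=None,s=1):
    im=f["color"][:,:,::-1]
    if crop: x0,y0,x1,y1=crop; im=im[y0:y1,x0:x1]
    im=cv2.resize(im,None,fx=s,fy=s,interpolation=cv2.INTER_CUBIC); cv2.imwrite(p,im)
def cloud(f):
    h,w=f["depth"].shape; u,v=np.meshgrid(np.arange(w),np.arange(h))
    K=np.array(f["intrinsics"]); d=np.array(f["dist"])
    n=cv2.undistortPoints(np.stack([u,v],-1).reshape(-1,1,2).astype(float),K,d).reshape(h,w,2)
    z=f["depth"]; P=np.dstack([n*z[...,None],z])
    T=np.linalg.inv(np.array(f["camera_from_world"]))
    W=P@T[:3,:3].T+T[:3,3]; W[z==0]=np.nan
    return W
def proj(f,p):
    T=np.array(f["camera_from_world"]); r=cv2.Rodrigues(T[:3,:3])[0]
    return cv2.projectPoints(np.array(p,float).reshape(-1,1,3),r,T[:3,3],np.array(f["intrinsics"]),np.array(f["dist"]))[0].reshape(-1,2)
E
cat > a.py <<'E'
from h import *
np.set_printoptions(precision=3,suppress=True)
for n in ["side","top"]:
    f=grab(n); save(f,f"pics/{n}0.png",s=1.5); np.savez(f"{n}0.npz",**f)
    print(n,np.linalg.inv(np.array(f["camera_from_world"])))
    for k in ["drawer","drawer_in","drawer_push","lid","lid_hinge","stay","stay_tab","stay_pivot","tray_grip","tray_in","pad","thread","stock","shears","bead1_c"]:
        r=ctrl.boxes_of(n,k); print(k,[(np.round(q["xyz"],3).tolist(),round(q["score"],2)) for q in r])
o=ctrl.get_obs();print(o)
E
python3 a.py
```

```text
pics
side [[-0.684 -0.478  0.551 -0.035]
 [-0.73   0.438 -0.525  0.574]
 [ 0.009 -0.761 -0.648  0.776]
 [ 0.     0.     0.     1.   ]]
drawer [([0.536, 0.199, 0.07], 0.7)]
drawer_in [([0.534, 0.198, 0.07], 0.74)]
drawer_push [([0.532, 0.195, 0.07], 0.56)]
lid [([0.519, 0.284, 0.194], 0.76)]
lid_hinge [([0.527, 0.29, 0.192], 0.62)]
stay [([0.448, 0.195, 0.119], 0.74)]
stay_tab [([0.454, 0.189, 0.117], 0.88)]
stay_pivot [([0.447, 0.194, 0.117], 0.7)]
tray_grip [([0.53, -0.103, 0.013], 0.92)]
tray_in [([0.677, -0.272, 0.051], 0.26)]
pad [([0.484, -0.024, 0.004], 0.83)]
thread [([0.729, -0.081, 0.039], 0.87), ([0.674, -0.27, 0.051], 0.2)]
stock [([0.677, -0.27, 0.052], 0.72)]
shears [([0.476, 0.443, 0.012], 0.97)]
bead1_c [([0.344, 0.003, 0.028], 0.8), ([0.4, -0.335, 0.023], 0.65), ([0.576, -0.123, 0.031], 0.6), ([0.357, -0.144, 0.028], 0.59), ([0.534, 0.196, 0.069], 0.29)]
top [[ 0.007 -0.996  0.092  0.443]
 [-1.    -0.005  0.016  0.027]
 [-0.016 -0.092 -0.996  1.202]
 [ 0.     0.     0.     1.   ]]
drawer [([0.584, -0.128, 0.04], 0.68), ([0.547, 0.217, 0.038], 0.63)]
drawer_in [([0.545
[... 488 characters left out ...]
tock [([0.691, -0.282, 0.054], 0.71)]
shears [([0.486, 0.445, 0.008], 0.63)]
bead1_c [([0.352, -0.006, 0.03], 0.65), ([0.584, -0.13, 0.039], 0.63), ([0.406, -0.345, 0.031], 0.57), ([0.359, -0.151, 0.033], 0.5)]
{'time': 1.6, 'joint_pos': array([ 1.229,  0.508, -0.238,  1.5  ,  0.126,  1.149, -0.155]), 'joint_vel': array([ 0.   , -0.001,  0.003, -0.   ,  0.001, -0.002, -0.   ]), 'effort': array([  0.001, -62.036,  -2.185, -24.995,   0.014,   0.002,  -0.   ]), 'tcp_pos': array([ 0.271, -0.563,  0.231]), 'ee_rot': array([ 0.975,  0.222,  0.   , -0.   ]), 'wrist_force': array([ 0.068,  0.087, -0.576]), 'moment': array([ 0.026, -0.05 , -0.005]), 'gripper_force': 0.0, 'width': 0.08509381830365807}
```

View pics/side0.png

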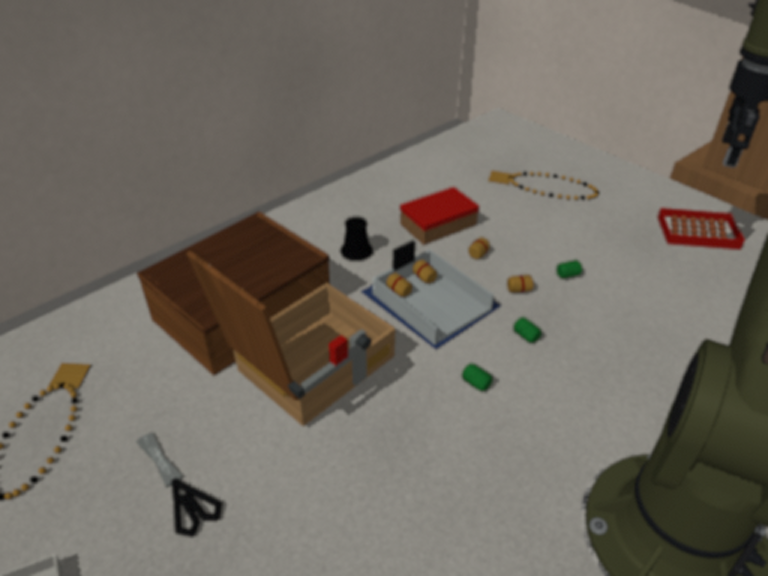

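View pics/top0.png

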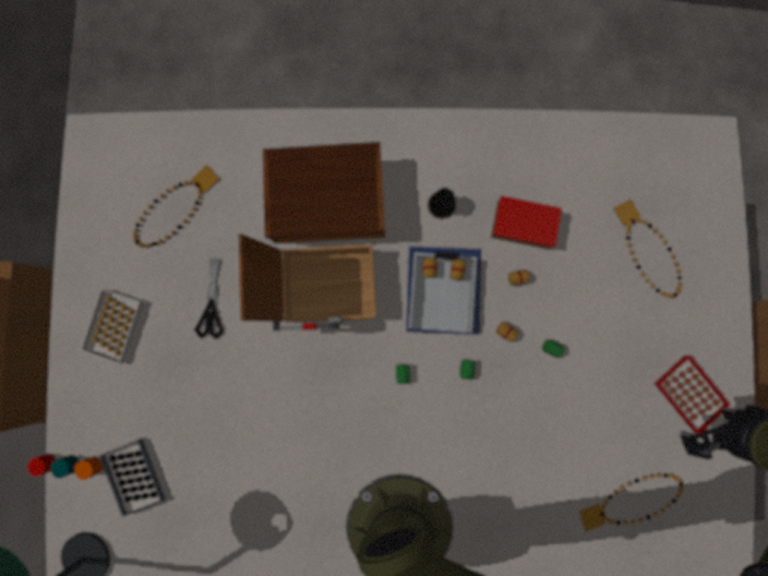

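Brass strays: top (519,277) and (508,331), which are side (480,247) and (520,283). They have brass ends and a red band. The green ones at top (403,373), (468,369) and (554,348) are look-alikes and not meant. The other two brass beads are in the tray at top (430,267) and (457,269).

```bash
cat > b.py <<'E'
from h import *
np.set_printoptions(precision=3,suppress=True)
F={n:dict(np.load(f"{n}0.npz")) for n in["side","top"]}
t=F["top"]; save(t,"pics/crop0.png",(255,150,385,260),5)
P=[];C=[]
for n in F:
    W=cloud(F[n]).reshape(-1,3);P.append(W);C.append(F[n]["color"].reshape(-1,3)[:])
    hsv=cv2.cvtColor(F[n]["color"],cv2.COLOR_RGB2HSV).reshape(-1,3).astype(int)
    def seg(name,m):
        p=W[m&np.isfinite(W).all(1)]
        if len(p)<4: print(n,name,len(p));return
        r=cv2.minAreaRect((p[:,:2]*1000).astype(np.float32))
        print(n,name,len(p),"lo",np.percentile(p,3,axis=0),"hi",np.percentile(p,97,axis=0),"med",np.median(p,0),"rect",np.round(r[0]),np.round(r[1]),round(r[2],1))
    x,y,z=W.T
    def box(cx,cy,r,zl,zh): return (np.abs(x-cx)<r)&(np.abs(y-cy)<r)&(z>zl)&(z<zh)
    # strays
    for s in ctrl.boxes_of(n,"bead1_c"):
        c=s["xyz"]
        if c[1]<-0.1 or c[1]<0.05:
            m=box(c[0],c[1],0.04,0.008,0.06)&(hsv[:,1]>90)
            seg(f"bead {np.round(c,3)}",m)
    seg("padblue",(hsv[:,0]>105)&(hsv[:,0]<130)&(hsv[:,1]>90)&box(0.53,-0.09,0.14,-0.01,0.02))
    seg("traytab",box(0.6,-0.09,0.08,0.05,0.1)&(hsv[:,2]<60))
    seg("traywalls",box(0.53,-0.09,0.13,0.025,0.06))
    seg("redtab",((hsv[:,0]<8)|(hsv[:,0]>172))&(hsv[:,1]>150)&box(0.45,0.2,0.1,0.08,0.18))
    seg("stay",box(0.43,0.2,0.12,0.105,0.2)&(x<0.462))
    seg("rim",box(0.53,0.2,0.14,0.066,0.082)&(y<0.29))
    seg("roof",(z>0.1)&(z<0.115)&(x>0.6)&(x<0.95)&(y>0.05)&(y<0.45))
    seg("lid",(z>0.1)&(z<0.3)&(x<0.64)&(x>0.45)&(y>0.26)&(y<0.45))
E
python3 b.py
```

```text
side bead [0.344 0.003 0.028] 218 lo [ 0.327 -0.011  0.012] hi [0.365 0.01  0.034] med [0.344 0.003 0.027] rect [347.  -0.] [43. 23.] 5.7
side bead [ 0.4   -0.335  0.023] 136 lo [ 0.389 -0.359  0.012] hi [ 0.42  -0.325  0.033] med [ 0.402 -0.338  0.025] rect [ 402. -344.] [43. 25.] 57.4
side bead [ 0.576 -0.123  0.031] 166 lo [ 0.563 -0.136  0.017] hi [ 0.605 -0.113  0.041] med [ 0.578 -0.121  0.033] rect [ 585. -125.] [48. 31.] 8.0
side bead [ 0.357 -0.144  0.028] 178 lo [ 0.338 -0.154  0.012] hi [ 0.377 -0.136  0.034] med [ 0.356 -0.142  0.026] rect [ 357. -145.] [43. 24.] 2.7
side padblue 96 lo [ 0.443 -0.174  0.001] hi [ 0.635 -0.017  0.006] med [ 0.555 -0.024  0.003] rect [540. -98.] [163. 193.] 89.2
side traytab 154 lo [ 0.605 -0.119  0.051] hi [ 0.615 -0.076  0.086] med [ 0.609 -0.095  0.07 ] rect [610. -98.] [49. 12.] 83.7
side traywalls 1059 lo [ 0.455 -0.166  0.026] hi [ 0.617 -0.02   0.053] med [ 0.576 -0.095  0.036] rect [ 531. -123.] [202. 172.] 85.5
side redtab 197 lo [0.446 0.178 0.12 ] hi [0.459 0.203 0.155] med [0.448 0.194 0.142] rect [453. 191.] [15. 26.] 0.5
side 
[... 1321 characters left out ...]
 476 lo [ 0.461 -0.166  0.027] hi [ 0.615 -0.022  0.046] med [ 0.581 -0.117  0.038] rect [533. -94.] [141. 165.] 85.7
top redtab 28 lo [0.451 0.176 0.145] hi [0.485 0.264 0.163] med [0.454 0.187 0.156] rect [479. 239.] [128.  57.] 44.5
top stay 174 lo [0.447 0.134 0.112] hi [0.461 0.264 0.157] med [0.454 0.192 0.119] rect [454. 199.] [ 13. 137.] 0.4
top rim 437 lo [0.467 0.061 0.068] hi [0.629 0.26  0.079] med [0.565 0.188 0.075] rect [555. 172.] [225. 179.] 88.9
top roof 4636 lo [0.653 0.059 0.103] hi [0.844 0.293 0.111] med [0.748 0.175 0.107] rect [729. 171.] [246. 257.] 3.3
top lid 1408 lo [0.466 0.263 0.11 ] hi [0.615 0.297 0.273] med [0.541 0.28  0.207] rect [535. 280.] [171.  37.] 2.6
```

View pics/crop0.png

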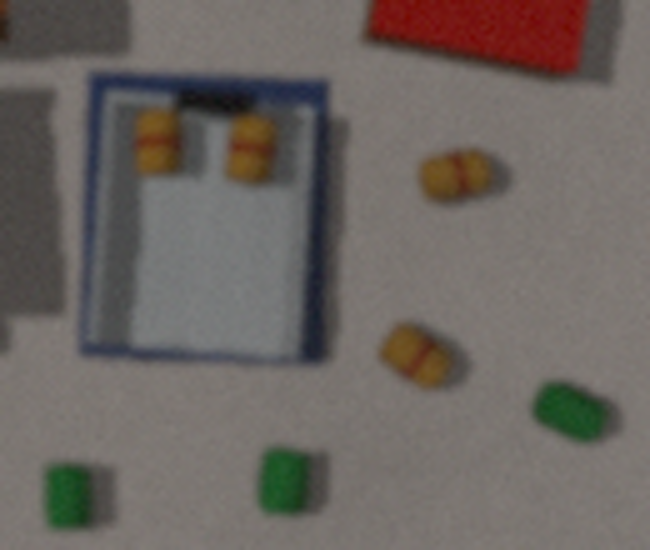

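The crop shows four brass beads with red bands: two in the tray at its rear, and strays at crop (456,176) and (416,356). The three others are plain green decoys. Next I'll measure the strays.

```bash
cat > c.py <<'E'
from h import *
np.set_printoptions(precision=3,suppress=True)
def beads(f,n):
    W=cloud(f);hsv=cv2.cvtColor(f["color"],cv2.COLOR_RGB2HSV).astype(int)
    h=hsv[...,0]
    m=((h<25)|(h>172))&(hsv[...,1]>110)&(W[...,2]>0.008)&(W[...,2]<0.055)&(W[...,0]>0.25)&(W[...,0]<0.66)&(W[...,1]>-0.5)&(W[...,1]<0.05)
    k,l,st,ce=cv2.connectedComponentsWithStats(m.astype(np.uint8))
    for i in range(1,k):
        if st[i,4]<25: continue
        p=W[l==i]; r=cv2.minAreaRect((p[:,:2]*1000).astype(np.float32)); b=cv2.boxPoints(r); 
        e=[b[1]-b[0],b[2]-b[1]]; e=max(e,key=np.linalg.norm)
        print(n,np.round(ce[i]),st[i,4],"mean",p.mean(0),"zmax",np.percentile(p[:,2],97),"rect",np.round(r[0]),np.round(sorted(r[1])),"axis deg",round(np.degrees(np.arctan2(e[1],e[0]))%180))
if __name__=="__main__":
    for n in["side","top"]: f=grab(n); beads(f,n)
    print(ctrl.get_obs()["time"])
E
python3 c.py
```

```text
side [304. 146.] 380 mean [ 0.65  -0.291  0.035] zmax 0.05272800339404568 rect [ 648. -287.] [ 24. 127.] axis deg 89
side [319. 165.] 126 mean [ 0.562 -0.262  0.025] zmax 0.03379246650572987 rect [ 564. -266.] [26. 37.] axis deg 100
side [283. 180.] 153 mean [ 0.579 -0.123  0.032] zmax 0.04096239264934622 rect [ 583. -126.] [27. 44.] axis deg 174
side [266. 189.] 161 mean [ 0.584 -0.06   0.032] zmax 0.04179519415584141 rect [588. -61.] [25. 45.] axis deg 8
side [347. 189.] 156 mean [ 0.439 -0.234  0.025] zmax 0.03421653706216412 rect [ 439. -238.] [21. 44.] axis deg 54
top [356. 160.] 183 mean [ 0.651 -0.301  0.049] zmax 0.05470744473611002 rect [ 647. -287.] [ 25. 133.] axis deg 90
top [286. 178.] 103 mean [ 0.589 -0.065  0.037] zmax 0.04137833485351595 rect [589. -66.] [27. 42.] axis deg 180
top [305. 179.] 99 mean [ 0.585 -0.13   0.037] zmax 0.042557580638594536 rect [ 586. -131.] [27. 43.] axis deg 178
top [346. 185.] 103 mean [ 0.567 -0.27   0.03 ] zmax 0.03509806114376904 rect [ 567. -270.] [28. 43.] axis deg 88
top [338. 221.] 103 mean [ 0.445 -0.242  0.03 ] zmax 0.034636249928637154 rect [ 445. -243.] [29. 43.] axis deg 63
1.8
```

```bash
cat > d.py <<'E'
from h import *
import sys
np.set_printoptions(precision=2,suppress=True)
def down(yang):  # tool pointing down, tool y at world angle yang (deg)
    a=np.radians(yang); y=np.array([np.cos(a),np.sin(a),0]); z=np.array([0,0,-1.]); return np.column_stack([np.cross(y,z),y,z])
def delta(pos,Rt):
    o=ctrl.get_obs(); Rc=R.from_quat(o["ee_rot"]).as_matrix(); d=np.array(pos)-o["tcp_pos"]
    print("t",round(o["time"],2),"tcp",o["tcp_pos"]*100,"w",o["width"],"| twist",np.degrees(R.from_matrix(Rc.T@Rt).as_rotvec()),"slide after twist (cm)",Rt.T@d*100,"before",Rc.T@d*100)
if __name__=="__main__":
    a=[float(v) for v in sys.argv[1:]]; delta(a[:3],down(a[3]))
E
python3 d.py 0.444 -0.242 0.12 -29; python3 d.py 0.444 -0.242 0.12 151
```

```text
t 1.8 tcp [ 27.06 -56.34  23.13] w 0.08523011323162401 | twist [ -0.    -0.   -35.34] slide after twist (cm) [36.51 -0.41 11.13] before [ 29.55 -21.46  11.13]
t 1.8 tcp [ 27.06 -56.34  23.13] w 0.08523011323162401 | twist [ -0.     0.   144.66] slide after twist (cm) [-36.51   0.41  11.13] before [ 29.55 -21.46  11.13]
```

{"name": "servo_tool", "arguments": {
  "claw": 0.4,
  "commands": [
    {"twist": [0,0,-7]},
    {"twist": [0,0,-7]},
    {"twist": [0,0,-7]},
    {"twist": [0,0,-7]},
    {"twist": [0,0,-7.3]},
    {"slide": [3.65,0,0.5]},
    {"slide": [3.65,0,1]},
    {"slide": [3.65,0,1]},
    {"slide": [3.65,0,1]},
    {"slide": [3.65,0,1]},
    {"slide": [3.65,0,1]},
    {"slide": [3.65,0,1]},
    {"slide": [3.65,0,1.5]},
    {"slide": [3.65,-0.2,1.5]},
    {"slide": [3.65,-0.2,1.6]},
    {"slide": [0,0,0]},
    {"slide": [0,0,0]}
  ]
}}

```text
validation failed for argument at $.co...
```

```bash
python3 d.py 0.444 -0.242 0.003 -29; python3 c.py|grep top
```

```text
t 1.8 tcp [ 27.06 -56.34  23.13] w 0.08523011323162401 | twist [ -0.    -0.   -35.34] slide after twist (cm) [36.51 -0.41 22.83] before [ 29.55 -21.46  22.83]
top [356. 159.] 183 mean [ 0.651 -0.301  0.049] zmax 0.05440950697991794 rect [ 648. -289.] [ 24. 129.] axis deg 90
top [286. 178.] 102 mean [ 0.589 -0.065  0.037] zmax 0.04298936111969599 rect [589. -66.] [27. 42.] axis deg 179
top [305. 179.] 103 mean [ 0.585 -0.13   0.037] zmax 0.042496459430851924 rect [ 586. -131.] [28. 43.] axis deg 179
top [346. 185.] 101 mean [ 0.567 -0.269  0.03 ] zmax 0.03587804550772944 rect [ 568. -271.] [27. 43.] axis deg 103
top [338. 221.] 102 mean [ 0.444 -0.241  0.03 ] zmax 0.034620800474105755 rect [ 444. -242.] [28. 43.] axis deg 54
```

{"name": "servo_tool", "arguments": {
  "claw": 0.4,
  "commands": [
    {"slide": [0,0,0],"twist": [0,0,-7]},
    {"slide": [0,0,0],"twist": [0,0,-7]},
    {"slide": [0,0,0],"twist": [0,0,-7]},
    {"slide": [0,0,0],"twist": [0,0,-7]},
    {"slide": [0,0,0],"twist": [0,0,-7.3]},
    {"slide": [3.65,0,0.5],"twist": [0,0,0]},
    {"slide": [3.65,0,1],"twist": [0,0,0]},
    {"slide": [3.65,0,1],"twist": [0,0,0]},
    {"slide": [3.65,0,1],"twist": [0,0,0]},
    {"slide": [3.65,0,1],"twist": [0,0,0]},
    {"slide": [3.65,0,1],"twist": [0,0,0]},
    {"slide": [3.65,0,1],"twist": [0,0,0]},
    {"slide": [3.65,0,1.5],"twist": [0,0,0]},
    {"slide": [3.65,-0.2,1.5],"twist": [0,0,0]},
    {"slide": [3.65,-0.2,1.6],"twist": [0,0,0]},
    {"slide": [0,0,0],"twist": [0,0,0]},
    {"slide": [0,0,0],"twist": [0,0,0]}
  ]
}}

```text
time: 4.03
tcp_pos: [0.4442, -0.2429, 0.1204]
ee_rot: [0.862, 0.507, -0.0, 0.0]
wrist_force: [-0.3, -0.3, 0.4]
width: 0.0595
gripper_force: 0.0
```

```bash
python3 d.py 0.444 -0.242 0.003 -29
```

```text
t 4.03 tcp [ 44.42 -24.29  12.04] w 0.059535354414977655 | twist [ 0.01  0.03 -0.05] slide after twist (cm) [ 0.07 -0.07 11.74] before [ 0.07 -0.07 11.74]
```

{"name": "servo_tool", "arguments": {
  "commands": [
    {"slide": [0.1,-0.1,2],"twist": [0,0,0]},
    {"slide": [0,0,2],"twist": [0,0,0]},
    {"slide": [0,0,2],"twist": [0,0,0]},
    {"slide": [0,0,2],"twist": [0,0,0]},
    {"slide": [0,0,1.5],"twist": [0,0,0]},
    {"slide": [0,0,1.2],"twist": [0,0,0]},
    {"slide": [0,0,1],"twist": [0,0,0]},
    {"slide": [0,0,0],"twist": [0,0,0]}
  ]
}}

```text
time: 5.03
tcp_pos: [0.4436, -0.2409, 0.0028]
ee_rot: [0.862, 0.507, -0.0, -0.0]
wrist_force: [-0.3, 0.2, 0.3]
width: 0.0599
gripper_force: 0.0
```

{"name": "servo_tool", "arguments": {
  "claw": -1,
  "commands": [
    {"slide": [0,0,0],"twist": [0,0,0]},
    {"slide": [0,0,0],"twist": [0,0,0]},
    {"slide": [0,0,0],"twist": [0,0,0]},
    {"slide": [0,0,0],"twist": [0,0,0]},
    {"slide": [0,0,-2],"twist": [0,0,0]},
    {"slide": [0,0,-3],"twist": [0,0,0]},
    {"slide": [0,0,-3],"twist": [0,0,0]},
    {"slide": [0,0,-3],"twist": [0,0,0]}
  ]
}}

```text
time: 6.02
tcp_pos: [0.4438, -0.241, 0.1145]
ee_rot: [0.862, 0.507, 0.0, 0.0]
wrist_force: [0.6, 0.4, 0.3]
width: 0.0311
gripper_force: 58.5
```

Run:
```python
from d import *
# tray local -> world
c=np.array([0.530,-0.093]); a=np.radians(-3.5); M=np.array([[np.cos(a),-np.sin(a)],[np.sin(a),np.cos(a)]])
for l in [(-.02,-.03),(-.02,.03)]:
    p=c+M@l; print(p)
    delta([*p,0.11],down(-3.5))
```

```text
[ 0.51 -0.12]
t 6.03 tcp [ 44.38 -24.1   11.45] w 0.031077786378206955 | twist [  0.02   0.   -25.54] slide after twist (cm) [12.29  5.7   0.45] before [13.55 -0.16  0.45]
[ 0.51 -0.06]
t 6.03 tcp [ 44.38 -24.1   11.45] w 0.031077786378206955 | twist [  0.02   0.   -25.54] slide after twist (cm) [18.29  5.7   0.45] before [18.96 -2.75  0.45]
```

{"name": "servo_tool", "arguments": {
  "commands": [
    {"slide": [0,0,0],"twist": [0,0,-6.4]},
    {"slide": [0,0,0],"twist": [0,0,-6.4]},
    {"slide": [0,0,0],"twist": [0,0,-6.4]},
    {"slide": [0,0,0],"twist": [0,0,-6.4]},
    {"slide": [3,0.9,0],"twist": [0,0,0]},
    {"slide": [3,0.9,0],"twist": [0,0,0]},
    {"slide": [3,0.9,0],"twist": [0,0,0]},
    {"slide": [3,1,0],"twist": [0,0,0]},
    {"slide": [3,1,0],"twist": [0,0,0]},
    {"slide": [3.3,1,0],"twist": [0,0,0]},
    {"slide": [0,0,2],"twist": [0,0,0]},
    {"slide": [0,0,2],"twist": [0,0,0]},
    {"slide": [0,0,2],"twist": [0,0,0]},
    {"slide": [0,0,2],"twist": [0,0,0]},
    {"slide": [0,0,1.3],"twist": [0,0,0]},
    {"slide": [0,0,0.8],"twist": [0,0,0]},
    {"slide": [0,0,0],"twist": [0,0,0]},
    {"slide": [0,0,0],"twist": [0,0,0]}
  ]
}}

```text
time: 8.28
tcp_pos: [0.5122, -0.0617, 0.0128]
ee_rot: [0.728, 0.686, 0.0, 0.0]
wrist_force: [-0.3, 0.0, -0.7]
width: 0.0313
gripper_force: 58.4
```

```bash
python3 d.py 0.51 -0.062 0.0115 -3.5
```

```text
t 8.28 tcp [51.22 -6.17  1.28] w 0.03129635681406415 | twist [0.05 0.   0.06] slide after twist (cm) [-0.04 -0.21  0.13] before [-0.04 -0.21  0.13]
```

Release with modest opening, rise, then head for bead A (closing direction about 10°).

{"name": "servo_tool", "arguments": {
  "claw": 0.2,
  "commands": [
    {"slide": [0,0,0.2],"twist": [0,0,0]},
    {"slide": [0,0,0],"twist": [0,0,0]},
    {"slide": [0,0,0],"twist": [0,0,0]},
    {"slide": [0,0,0],"twist": [0,0,0]},
    {"slide": [0,0,-2],"twist": [0,0,0]},
    {"slide": [0,0,-3],"twist": [0,0,0]},
    {"slide": [0,0,-3],"twist": [0,0,0]},
    {"slide": [0,0,-3],"twist": [0,0,0]},
    {"slide": [0,0,0],"twist": [0,0,0]}
  ]
}}

```text
time: 9.4
tcp_pos: [0.5131, -0.0618, 0.1223]
ee_rot: [0.728, 0.685, 0.001, 0.002]
wrist_force: [-1.3, -0.4, -0.4]
width: 0.0513
gripper_force: 0.0
```

```bash
python3 d.py 0.567 -0.269 0.12 8; python3 c.py
```

```text
t 9.4 tcp [51.31 -6.18 12.23] w 0.05128360064663973 | twist [  0.23   0.04 -11.46] slide after twist (cm) [-21.27   2.45   0.23] before [-20.36   6.63   0.26]
side [312. 142.] 159 mean [ 0.644 -0.321  0.041] zmax 0.05312314413473003 rect [ 647. -319.] [25. 59.] axis deg 90
side [319. 165.] 121 mean [ 0.563 -0.262  0.025] zmax 0.035016156823012574 rect [ 565. -267.] [26. 41.] axis deg 95
side [283. 180.] 155 mean [ 0.579 -0.123  0.032] zmax 0.04137601500994179 rect [ 584. -125.] [26. 43.] axis deg 176
side [266. 189.] 157 mean [ 0.583 -0.06   0.032] zmax 0.04186876539390599 rect [588. -61.] [25. 45.] axis deg 4
side [286. 204.] 155 mean [ 0.505 -0.057  0.033] zmax 0.04083799478290967 rect [506. -59.] [26. 43.] axis deg 66
top [356. 159.] 185 mean [ 0.651 -0.301  0.049] zmax 0.05467087453776842 rect [ 653. -287.] [ 24. 134.] axis deg 85
top [346. 185.] 104 mean [ 0.568 -0.27   0.03 ] zmax 0.035655282929688906 rect [ 569. -272.] [28. 44.] axis deg 102
9.5
```

{"name": "servo_tool", "arguments": {
  "claw": 0.4,
  "commands": [
    {"slide": [0,0,0],"twist": [0,0,-6.7]},
    {"slide": [0,0,0],"twist": [0,0,-6.7]},
    {"slide": [-3.05,0.2,0],"twist": [0,0,0]},
    {"slide": [-3.05,0.2,0],"twist": [0,0,0]},
    {"slide": [-3.05,0.2,0],"twist": [0,0,0]},
    {"slide": [-3.05,0.2,0],"twist": [0,0,0]},
    {"slide": [-3.05,0.3,0],"twist": [0,0,0]},
    {"slide": [-3.05,0.3,0],"twist": [0,0,0]},
    {"slide": [-3.05,0.3,2],"twist": [0,0,0]},
    {"slide": [0,0,2],"twist": [0,0,0]},
    {"slide": [0,0,2],"twist": [0,0,0]},
    {"slide": [0,0,0],"twist": [0,0,0]},
    {"slide": [0,0,0],"twist": [0,0,0]}
  ]
}}

```text
time: 11.12
tcp_pos: [0.5655, -0.2688, 0.0602]
ee_rot: [0.643, 0.766, 0.0, -0.0]
wrist_force: [-0.1, 0.5, 0.3]
width: 0.0597
gripper_force: 0.0
```

```bash
python3 d.py 0.567 -0.27 0.003 10
```

```text
t 11.12 tcp [ 56.55 -26.88   6.02] w 0.05972921432860643 | twist [-0.02 -0.03 -0.02] slide after twist (cm) [-0.15  0.12  5.72] before [-0.15  0.13  5.72]
```

{"name": "servo_tool", "arguments": {
  "commands": [
    {"slide": [-0.1,0.1,2],"twist": [0,0,0]},
    {"slide": [0,0,1.7],"twist": [0,0,0]},
    {"slide": [0,0,1.2],"twist": [0,0,0]},
    {"slide": [0,0,0.8],"twist": [0,0,0]},
    {"slide": [0,0,0],"twist": [0,0,0]}
  ]
}}

```text
time: 11.75
tcp_pos: [0.5663, -0.2697, 0.0026]
ee_rot: [0.643, 0.766, -0.0, -0.001]
wrist_force: [0.8, 0.5, 1.0]
width: 0.06
gripper_force: 0.0
```

{"name": "servo_tool", "arguments": {
  "claw": -1,
  "commands": [
    {"slide": [0,0,0],"twist": [0,0,0]},
    {"slide": [0,0,0],"twist": [0,0,0]},
    {"slide": [0,0,0],"twist": [0,0,0]},
    {"slide": [0,0,0],"twist": [0,0,0]},
    {"slide": [0,0,-2],"twist": [0,0,0]},
    {"slide": [0,0,-3],"twist": [0,0,0]},
    {"slide": [0,0,-3],"twist": [0,0,0]},
    {"slide": [0,0,-3],"twist": [0,0,0]},
    {"slide": [0,0,0],"twist": [0,0,0]}
  ]
}}

```text
time: 12.88
tcp_pos: [0.5681, -0.2702, 0.1168]
ee_rot: [0.643, 0.766, 0.001, 0.002]
wrist_force: [-0.5, 0.4, -0.3]
width: 0.0309
gripper_force: 59.4
```

```bash
python3 d.py 0.507 -0.122 0.11 -3.5
```

```text
t 12.88 tcp [ 56.81 -27.02  11.68] w 0.030907199691369642 | twist [ 0.27  0.13 13.45] slide after twist (cm) [14.42 -7.01  0.68] before [15.65 -3.46  0.63]
```

{"name": "servo_tool", "arguments": {
  "commands": [
    {"slide": [0,0,0],"twist": [0,0,6.7]},
    {"slide": [0,0,0],"twist": [0,0,6.7]},
    {"slide": [2.9,-1.4,0],"twist": [0,0,0]},
    {"slide": [2.9,-1.4,0],"twist": [0,0,0]},
    {"slide": [2.9,-1.4,0],"twist": [0,0,0]},
    {"slide": [2.9,-1.4,0],"twist": [0,0,0]},
    {"slide": [2.8,-1.4,0],"twist": [0,0,0]},
    {"slide": [0,0,2.2],"twist": [0,0,0]},
    {"slide": [0,0,2],"twist": [0,0,0]},
    {"slide": [0,0,2],"twist": [0,0,0]},
    {"slide": [0,0,2],"twist": [0,0,0]},
    {"slide": [0,0,1.3],"twist": [0,0,0]},
    {"slide": [0,0,1],"twist": [0,0,0]},
    {"slide": [0,0,0],"twist": [0,0,0]}
  ]
}}

```text
time: 14.62
tcp_pos: [0.5062, -0.122, 0.0096]
ee_rot: [0.728, 0.686, 0.0, 0.001]
wrist_force: [-2.1, 0.5, 12.5]
width: 0.0311
gripper_force: 64.5
```

{"name": "servo_tool", "arguments": {
  "claw": 0.2,
  "commands": [
    {"slide": [0,0,0],"twist": [0,0,0]},
    {"slide": [0,0,0],"twist": [0,0,0]},
    {"slide": [0,0,0],"twist": [0,0,0]},
    {"slide": [0,0,0],"twist": [0,0,0]},
    {"slide": [0,0,-2],"twist": [0,0,0]},
    {"slide": [0,0,-3],"twist": [0,0,0]},
    {"slide": [0,0,-3],"twist": [0,0,0]},
    {"slide": [0,0,-3],"twist": [0,0,0]},
    {"slide": [0,0,-3],"twist": [0,0,0]},
    {"slide": [0,0,-3],"twist": [0,0,0]},
    {"slide": [-3,0,0],"twist": [0,0,0]},
    {"slide": [-4,0,0],"twist": [0,0,0]},
    {"slide": [-4,0,0],"twist": [0,0,0]},
    {"slide": [-4,0,0],"twist": [0,0,0]},
    {"slide": [0,0,0],"twist": [0,0,0]}
  ]
}}

```text
time: 16.5
tcp_pos: [0.4951, -0.2757, 0.1776]
ee_rot: [0.73, 0.683, -0.001, -0.0]
wrist_force: [0.6, 0.7, 0.5]
width: 0.0514
gripper_force: 0.0
```

Run:
```python
from c import *
for n in["side","top"]:
    f=grab(n); np.savez(f"{n}1.npz",**f); beads(f,n)
    W=cloud(f).reshape(-1,3); hsv=cv2.cvtColor(f["color"],cv2.COLOR_RGB2HSV).reshape(-1,3)
    x,y,z=W.T; p=W[(abs(x-.6)<.08)&(abs(y+.1)<.06)&(z>.055)&(z<.1)]; r=cv2.minAreaRect((p[:,:2]*1000).astype(np.float32)); print("tab",r,p.max(0))
save(grab("top"),"pics/t1.png",(150,90,400,270),3)
print(ctrl.get_obs()["joint_pos"],ctrl.get_obs()["tcp_pos"],ctrl.get_obs()["ee_rot"])
```

```text
side [304. 146.] 375 mean [ 0.649 -0.292  0.035] zmax 0.05309843309136413 rect [ 649. -289.] [ 25. 125.] axis deg 88
side [283. 180.] 157 mean [ 0.579 -0.123  0.032] zmax 0.041736225248515495 rect [ 584. -124.] [26. 44.] axis deg 1
side [266. 189.] 157 mean [ 0.583 -0.06   0.032] zmax 0.04123439519941702 rect [588. -61.] [25. 46.] axis deg 6
side [294. 200.] 328 mean [ 0.502 -0.087  0.032] zmax 0.0412369790271672 rect [506. -90.] [ 27. 102.] axis deg 84
tab ((611.699462890625, -99.21842956542969), (50.89623260498047, 11.58076286315918), 84.61566925048828) [ 0.619 -0.074  0.088]
top [355. 160.] 177 mean [ 0.651 -0.3    0.049] zmax 0.054700435305908776 rect [ 648. -287.] [ 25. 132.] axis deg 90
top [286. 178.] 103 mean [ 0.589 -0.066  0.037] zmax 0.04170425253294277 rect [588. -66.] [28. 42.] axis deg 0
top [305. 179.] 100 mean [ 0.585 -0.129  0.037] zmax 0.0434014072075282 rect [ 586. -131.] [28. 43.] axis deg 179
top [285. 201.] 90 mean [ 0.511 -0.062  0.037] zmax 0.04197306711799124 rect [511. -63.] [25. 42.] axis deg 83
top [303. 203.] 91 mean [ 0.505 -0.122  0.038] zmax 0.04222824790311399 rect [ 506. -123.] [24. 41.] axis deg 88
tab ((610.412109375, -99.18110656738281), (49.00642395019531, 10.053892135620117), 85.99165344238281) [ 0.616 -0.075  0.089]
[ 0.828  0.504 -0.571  1.735  0.315  0.996  0.08 ] [ 0.496 -0.271  0.178] [ 0.728  0.686  0.    -0.   ]
```

View pics/t1.png

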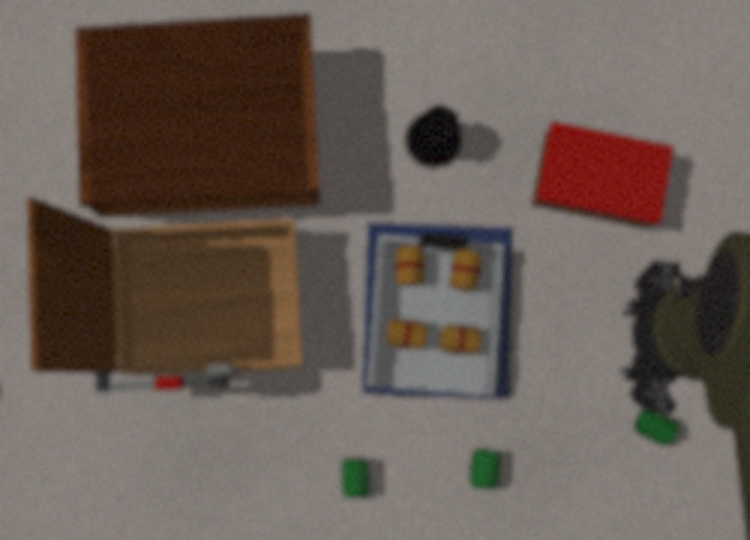

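All four brass beads are now in the tray, at crop (410,265), (465,268), (407,333) and (461,338). Only green beads are left on the table. Next I'll fit the drawer pose and set up the tray grasp.

```bash
cat > e.py <<'E'
from d import *
np.set_printoptions(precision=4,suppress=True)
for n in["top","side"]:
    f=dict(np.load(f"{n}1.npz")); W=cloud(f).reshape(-1,3); x,y,z=W.T
    def edge(m,a,q,lo,hi,nb=10):
        p=W[m];b=1-a;e=np.linspace(lo,hi,nb+1);X=[];V=[]
        for i in range(nb):
            s=p[(p[:,b]>=e[i])&(p[:,b]<e[i+1])]
            if len(s)>3: X.append((e[i]+e[i+1])/2);V.append(np.percentile(s[:,a],q))
        c=np.polyfit(X,V,1); return np.degrees(np.arctan(c[0])),np.polyval(c,(lo+hi)/2),np.std(np.array(V)-np.polyval(c,X))
    roof=(z>.1)&(z<.115)&(x>.62)&(x<.9)&(y>.03)&(y<.45)
    rim=(z>.068)&(z<.081)&(y>.04)&(y<.3)&(x>.44)&(x<.645)
    print(n,"roof front x(y)",edge(roof,0,2,.1,.26)); print("roof right y(x)",edge(roof,1,2,.67,.82))
    print("roof left",edge(roof,1,98,.67,.82))
    print("rim front x",edge(rim,0,3,.08,.13,5),"rim right y",edge(rim,1,3,.48,.62)," rim rear x",edge(rim,0,97,.09,.24))
    lid=(z>.12)&(z<.28)&(y>.24)&(y<.36)&(x>.44)&(x<.64)
    print("lid inner y vs x",edge(lid,1,50,.48,.6), "z-range",np.percentile(z[lid],[1,99]),"x",np.percentile(x[lid],[1,99]))
    for zz in(.13,.16,.19,.22,.25): print(zz,np.median(y[lid&(abs(z-zz)<.012)]))
    st=(x>.42)&(x<.468)&(y>.1)&(y<.3)&(z>.085)
    hsv=cv2.cvtColor(f["color"],cv2.COLOR_RGB2HSV).reshape(-1,3).astype(int)
    red=st&((hsv[:,0]<8)|(hsv[:,0]>172))&(hsv[:,1]>140)
    print("red",np.percentile(x[red],[2,98]),np.percentile(y[red],[2,98]),np.percentile(z[red],[2,98]))
    for b in np.arange(.11,.29,.015):
        s=st&(y>b)&(y<b+.015)
        if s.sum()>3: print(round(b,3),s.sum(),"x",np.percentile(x[s],[5,95]),"z",np.percentile(z[s],[5,95]))
E
python3 e.py; python3 d.py 0.611 -0.0985 0.15 -4
```

```text
top roof front x(y) (np.float64(-3.255513427799836), np.float64(0.6511090383111552), np.float64(0.0008541823896098023))
roof right y(x) (np.float64(3.578603291716752), np.float64(0.046363901000277964), np.float64(0.0012182732033540985))
roof left (np.float64(3.8651831127576837), np.float64(0.29520685543901004), np.float64(0.0008686023708131429))
rim front x (np.float64(0.4118685247702), np.float64(0.4715423774270157), np.float64(0.00023564275300530494)) rim right y (np.float64(3.6940411191897784), np.float64(0.061443917207045215), np.float64(0.000716421035266935))  rim rear x (np.float64(-3.4458599823266014), np.float64(0.6257768465397828), np.float64(0.0008262310616168543))
lid inner y vs x (np.float64(3.434448933914695), np.float64(0.2812913113105986), np.float64(0.0004238716548636914)) z-range [0.1213 0.275 ] x [0.4635 0.6183]
0.13 0.2668693726022456
0.16 0.2720771611448768
0.19 0.27699500653188164
0.22 0.282299903259731
0.25 0.2876947273331967
red [0.4505 0.4598] [0.1739 0.1978] [0.1502 0.1571]
0.125 20 x [0.4513 0.4669] z [0.1192 0.1278]
0.14 25 x [0.4519 0.4668] z [0.1145 0.126
[... 1361 characters left out ...]
red [0.4457 0.4591] [0.1787 0.2025] [0.1199 0.1554]
0.125 42 x [0.4496 0.4646] z [0.0853 0.1272]
0.14 80 x [0.4495 0.4663] z [0.1066 0.1261]
0.155 42 x [0.4502 0.4588] z [0.1054 0.1173]
0.17 75 x [0.4466 0.458 ] z [0.1078 0.1547]
0.185 117 x [0.4458 0.4579] z [0.1079 0.1551]
0.2 101 x [0.4468 0.4584] z [0.1058 0.1518]
0.215 48 x [0.4465 0.4564] z [0.1055 0.1174]
0.23 48 x [0.4456 0.4548] z [0.105  0.1172]
0.245 48 x [0.4447 0.4544] z [0.1041 0.1171]
0.26 151 x [0.4448 0.4666] z [0.1006 0.1673]
0.275 145 x [0.4618 0.4671] z [0.163  0.2601]
t 16.65 tcp [ 49.64 -27.06  17.81] w 0.051449249887738586 | twist [-0.01 -0.05  0.6 ] slide after twist (cm) [17.97 10.23  2.81] before [17.86 10.42  2.83]
```

{"name": "servo_tool", "arguments": {
  "commands": [
    {"slide": [3,1.7,0],"twist": [0,0,0.6]},
    {"slide": [3,1.7,0],"twist": [0,0,0]},
    {"slide": [3,1.7,0],"twist": [0,0,0]},
    {"slide": [3,1.7,0],"twist": [0,0,0]},
    {"slide": [3,1.7,0],"twist": [0,0,0]},
    {"slide": [2.95,1.7,0],"twist": [0,0,0]},
    {"slide": [0,0,2],"twist": [0,0,0]},
    {"slide": [0,0,2],"twist": [0,0,0]},
    {"slide": [0,0,2],"twist": [0,0,0]},
    {"slide": [0,0,0],"twist": [0,0,0]},
    {"slide": [0,0,0],"twist": [0,0,0]}
  ]
}}

```text
time: 18.02
tcp_pos: [0.6109, -0.0986, 0.1192]
ee_rot: [0.731, 0.682, 0.0, 0.0]
wrist_force: [0.2, 0.2, 0.5]
width: 0.0514
gripper_force: 0.0
```

```bash
python3 d.py 0.611 -0.0985 0.046 -4
```

```text
t 18.02 tcp [61.09 -9.86 11.92] w 0.05143646895909282 | twist [ 0.05 -0.02  0.03] slide after twist (cm) [0.01 0.01 7.32] before [0.01 0.01 7.32]
```

{"name": "servo_tool", "arguments": {
  "commands": [
    {"slide": [0,0,2],"twist": [0,0,0]},
    {"slide": [0,0,2],"twist": [0,0,0]},
    {"slide": [0,0,2],"twist": [0,0,0]},
    {"slide": [0,0,1.3],"twist": [0,0,0]},
    {"slide": [0,0,0],"twist": [0,0,0]}
  ]
}}

```text
time: 18.65
tcp_pos: [0.6103, -0.0994, 0.0451]
ee_rot: [0.732, 0.682, -0.0, -0.0]
wrist_force: [-0.4, 0.1, 0.5]
width: 0.0514
gripper_force: 0.0
```

{"name": "servo_tool", "arguments": {
  "claw": -1,
  "commands": [
    {"slide": [0,0,0],"twist": [0,0,0]},
    {"slide": [0,0,0],"twist": [0,0,0]},
    {"slide": [0,0,0],"twist": [0,0,0]},
    {"slide": [0,0,0],"twist": [0,0,0]},
    {"slide": [0,0,0],"twist": [0,0,0]},
    {"slide": [0,0,0],"twist": [0,0,0]}
  ]
}}

```text
time: 19.4
tcp_pos: [0.6113, -0.0996, 0.0462]
ee_rot: [0.732, 0.682, 0.001, 0.001]
wrist_force: [0.3, 0.5, 6.4]
width: 0.0092
gripper_force: 59.3
```

{"name": "servo_tool", "arguments": {
  "commands": [
    {"slide": [0,0,-0.5],"twist": [0,0,0]},
    {"slide": [0,0,-1],"twist": [0,0,0]},
    {"slide": [0,0,-1.5],"twist": [0,0,0]},
    {"slide": [0,0,-1.5],"twist": [0,0,0]},
    {"slide": [0,0,-1.5],"twist": [0,0,0]},
    {"slide": [0,0,-1.5],"twist": [0,0,0]},
    {"slide": [0,0,-1.5],"twist": [0,0,0]},
    {"slide": [0,0,-1.5],"twist": [0,0,0]},
    {"slide": [0,0,-1.5],"twist": [0,0,0]},
    {"slide": [0,0,-1.5],"twist": [0,0,0]},
    {"slide": [0,0,-1.5],"twist": [0,0,0]},
    {"slide": [0,0,-1.5],"twist": [0,0,0]},
    {"slide": [0,0,-1.5],"twist": [0,0,0]},
    {"slide": [0,0,-1.5],"twist": [0,0,0]},
    {"slide": [0,0,-1],"twist": [0,0,0]},
    {"slide": [0,0,-0.5],"twist": [0,0,0]},
    {"slide": [0,0,0],"twist": [0,0,0]}
  ]
}}

```text
time: 21.52
tcp_pos: [0.6105, -0.0996, 0.2554]
ee_rot: [0.732, 0.682, 0.0, 0.0]
wrist_force: [0.3, 0.4, -2.4]
width: 0.0095
gripper_force: 58.5
```

```bash
python3 d.py 0.665 0.168 0.26 3.5
```

```text
t 21.52 tcp [61.05 -9.96 25.54] w 0.009483571641422163 | twist [ 0.01  0.   -7.54] slide after twist (cm) [26.38  7.07 -0.46] before [27.08  3.55 -0.46]
```

{"name": "servo_tool", "arguments": {
  "commands": [
    {"slide": [0.5,0.1,0],"twist": [0,0,-0.5]},
    {"slide": [1,0.3,0],"twist": [0,0,-0.5]},
    {"slide": [1.5,0.4,0],"twist": [0,0,-0.5]},
    {"slide": [2,0.5,0],"twist": [0,0,-0.5]},
    {"slide": [2,0.5,0],"twist": [0,0,-0.5]},
    {"slide": [2,0.5,0],"twist": [0,0,-0.5]},
    {"slide": [2,0.5,0],"twist": [0,0,-0.5]},
    {"slide": [2,0.5,0],"twist": [0,0,-0.5]},
    {"slide": [2,0.5,0],"twist": [0,0,-0.5]},
    {"slide": [2,0.5,0],"twist": [0,0,-0.5]},
    {"slide": [2,0.5,0],"twist": [0,0,-0.5]},
    {"slide": [2,0.5,0],"twist": [0,0,-0.5]},
    {"slide": [2,0.5,0],"twist": [0,0,-0.5]},
    {"slide": [1.5,0.3,0],"twist": [0,0,-0.5]},
    {"slide": [1,0.2,0],"twist": [0,0,-0.5]},
    {"slide": [0.5,0.1,0],"twist": [0,0,0]},
    {"slide": [0,0,0],"twist": [0,0,0]}
  ]
}}

```text
time: 23.65
tcp_pos: [0.6758, 0.1597, 0.2553]
ee_rot: [0.686, 0.728, -0.0, 0.0]
wrist_force: [0.4, 0.0, -2.4]
width: 0.0088
gripper_force: 58.4
```

```bash
python3 d.py 0.665 0.168 0.26 3.5
python3 - <<'E'
from h import *
save(grab("side"),"pics/s2.png",(100,80,380,290),2.5)
E
```

```text
t 23.65 tcp [67.58 15.97 25.53] w 0.00884967657389145 | twist [-0.    0.01 -0.05] slide after twist (cm) [ 0.89 -1.03 -0.47] before [ 0.89 -1.03 -0.47]
```

View pics/s2.png

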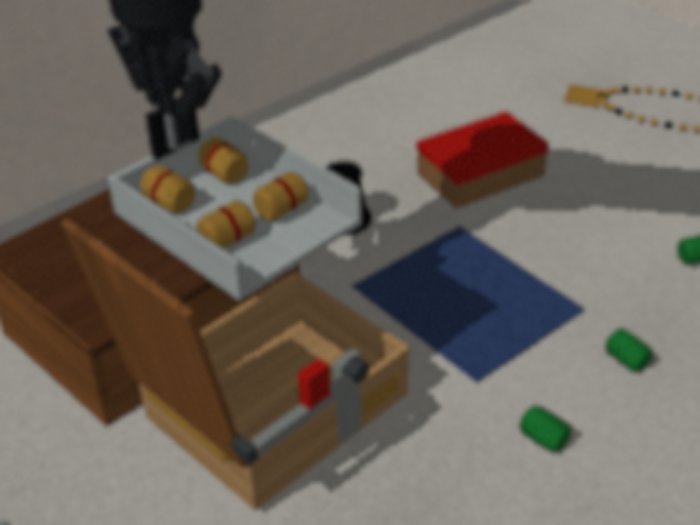

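The tray hangs level over the drawer with four beads in it, at crop (165,188), (222,160), (226,222) and (280,195). Tilt it 20° first.

{"name": "servo_tool", "arguments": {
  "commands": [
    {"slide": [0.3,-0.3,0],"twist": [0,0,0]},
    {"slide": [0.3,-0.4,0],"twist": [0,0,0]},
    {"slide": [0.3,-0.3,0],"twist": [0,0,0]},
    {"slide": [0,0,0],"twist": [-2,0,0]},
    {"slide": [0,0,0],"twist": [-2,0,0]},
    {"slide": [0,0,0],"twist": [-2,0,0]},
    {"slide": [0,0,0],"twist": [-2,0,0]},
    {"slide": [0,0,0],"twist": [-2,0,0]},
    {"slide": [0,0,0],"twist": [-2,0,0]},
    {"slide": [0,0,0],"twist": [-2,0,0]},
    {"slide": [0,0,0],"twist": [-2,0,0]},
    {"slide": [0,0,0],"twist": [-2,0,0]},
    {"slide": [0,0,0],"twist": [0,0,0]}
  ]
}}

```text
time: 25.32
tcp_pos: [0.6643, 0.1683, 0.2554]
ee_rot: [0.677, 0.719, 0.114, 0.107]
wrist_force: [0.5, 0.7, -2.9]
width: 0.0093
gripper_force: 58.6
```

Run:
```python
from d import *
o=ctrl.get_obs(); Rc=R.from_quat(o["ee_rot"]).as_matrix(); print(Rc, o["tcp_pos"])
print("up 1cm", Rc.T@[0,0,1.]); print("ux 1cm",Rc.T@[.998,.061,0])
for th in(18,): delta([.665,.168,.19],down(3.5)@R.from_euler('x',-th,degrees=True).as_matrix())
```

```text
[[-0.06  0.95  0.31]
 [ 1.    0.06  0.02]
 [-0.    0.31 -0.95]] [0.66 0.17 0.26]
up 1cm [-0.    0.31 -0.95]
ux 1cm [0.   0.95 0.31]
t 25.32 tcp [66.43 16.83 25.54] w 0.009299396049161149 | twist [-0.03  0.03  0.  ] slide after twist (cm) [-0.04 -1.96  6.25] before [-0.03 -1.95  6.25]
```

{"name": "servo_tool", "arguments": {
  "commands": [
    {"slide": [0,-0.3,0.95],"twist": [0,0,0]},
    {"slide": [0,-0.3,0.95],"twist": [0,0,0]},
    {"slide": [0,-0.3,0.95],"twist": [0,0,0]},
    {"slide": [0,-0.3,0.95],"twist": [0,0,0]},
    {"slide": [0,-0.3,0.95],"twist": [0,0,0]},
    {"slide": [0,-0.3,0.95],"twist": [0,0,0]},
    {"slide": [0,0,0],"twist": [0,0,0]}
  ]
}}

```text
time: 26.2
tcp_pos: [0.6653, 0.168, 0.1944]
ee_rot: [0.677, 0.719, 0.113, 0.107]
wrist_force: [-0.0, -0.0, -1.6]
width: 0.0095
gripper_force: 59.3
```

{"name": "servo_tool", "arguments": {
  "commands": [
    {"slide": [0,-0.22,-0.24],"twist": [-2,0,0]},
    {"slide": [0,-0.22,-0.24],"twist": [-2,0,0]},
    {"slide": [0,-0.22,-0.24],"twist": [-2,0,0]},
    {"slide": [0,-0.2,-0.25],"twist": [-2,0,0]},
    {"slide": [0,-0.2,-0.26],"twist": [-2,0,0]},
    {"slide": [0,-0.18,-0.27],"twist": [-2,0,0]},
    {"slide": [0,-0.16,-0.28],"twist": [-2,0,0]},
    {"slide": [0,-0.15,-0.29],"twist": [-2,0,0]},
    {"slide": [0,-0.15,-0.29],"twist": [-2,0,0]},
    {"slide": [0,-0.13,-0.3],"twist": [-2,0,0]},
    {"slide": [0,-0.12,-0.3],"twist": [-2,0,0]},
    {"slide": [0,-0.1,-0.3],"twist": [-2,0,0]},
    {"slide": [0,-0.1,-0.31],"twist": [-2,0,0]},
    {"slide": [0,-0.09,-0.31],"twist": [-2,0,0]},
    {"slide": [0,-0.08,-0.31],"twist": [-2,0,0]},
    {"slide": [0,-0.07,-0.32],"twist": [-2,0,0]},
    {"slide": [0,-0.07,-0.32],"twist": [-2,0,0]},
    {"slide": [0,0,0],"twist": [0,0,0]},
    {"slide": [0,0,0],"twist": [0,0,0]},
    {"slide": [0,0,0],"twist": [0,0,0]}
  ]
}}

```text
time: 28.7
tcp_pos: [0.6188, 0.165, 0.2226]
ee_rot: [0.617, 0.655, 0.317, 0.299]
wrist_force: [-0.9, -0.2, -1.7]
width: 0.009
gripper_force: 60.0
```

Run:
```python
from h import *
f=grab("side");save(f,"pics/s3.png",(100,80,380,290),2.5)
```

```text
(no output)
```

View pics/s3.png

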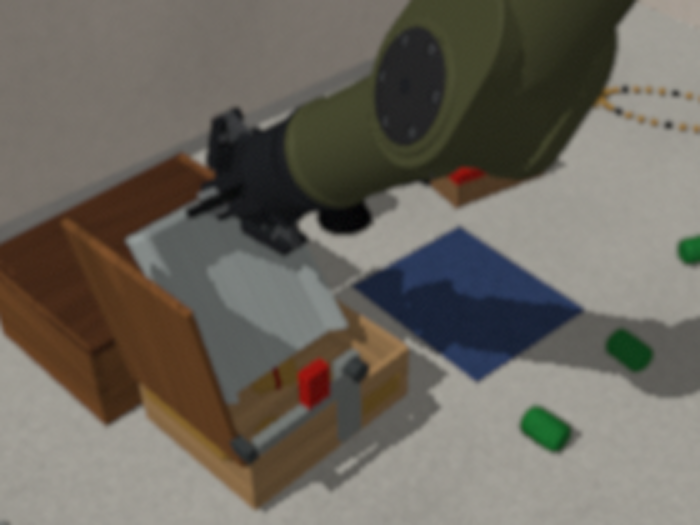

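{"name": "servo_tool", "arguments": {
  "commands": [
    {"slide": [0,0.6,-0.45],"twist": [0,0,0]},
    {"slide": [0,1.2,-0.9],"twist": [0,0,0]},
    {"slide": [0,1.2,-0.9],"twist": [0,0,0]},
    {"slide": [0,1.2,-0.9],"twist": [0,0,0]},
    {"slide": [0,1.2,-0.9],"twist": [0,0,0]},
    {"slide": [0,1.2,-0.9],"twist": [0,0,0]},
    {"slide": [0,0,0],"twist": [5,0,0]},
    {"slide": [0,0,0],"twist": [5,0,0]},
    {"slide": [0,0,0],"twist": [5,0,0]},
    {"slide": [0,0,0],"twist": [5,0,0]},
    {"slide": [0,0,0],"twist": [5,0,0]},
    {"slide": [0,0,0],"twist": [5,0,0]},
    {"slide": [0,0,0],"twist": [5,0,0]},
    {"slide": [0,0,0],"twist": [5,0,0]},
    {"slide": [0,0,0],"twist": [5,0,0]},
    {"slide": [0,0,0],"twist": [5,0,0]},
    {"slide": [0,0,0],"twist": [2,0,0]},
    {"slide": [0,0,0],"twist": [0,0,0]}
  ]
}}

```text
time: 31.0
tcp_pos: [0.6236, 0.1515, 0.3028]
ee_rot: [0.694, 0.717, 0.038, 0.057]
wrist_force: [0.0, -0.4, -1.4]
width: 0.0088
gripper_force: 59.9
```

```bash
python3 d.py 0.611 -0.099 0.25 -4
python3 - <<'E'
from h import *
save(grab("side"),"pics/s4.png",(100,80,380,290),2.5)
print(ctrl.boxes_of("side","bead1_c"))
E
```

```text
t 31.0 tcp [62.36 15.15 30.28] w 0.008770654820391677 | twist [7.82 1.25 5.82] slide after twist (cm) [-25.08   0.49   5.28] before [-24.84  -2.8    5.67]
[{'xyz': [0.3485, 0.0007, 0.0288], 'score': 0.66}, {'xyz': [0.355, -0.144, 0.0265], 'score': 0.52}, {'xyz': [0.3982, -0.3377, 0.0219], 'score': 0.46}]
```

View pics/s4.png

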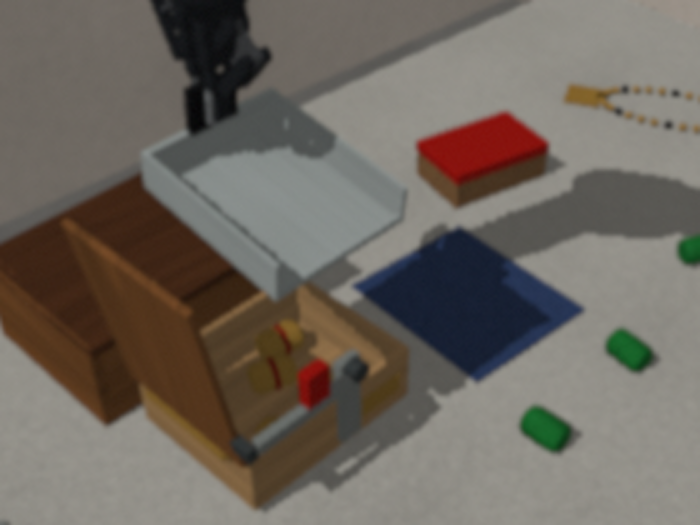

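The tray is empty and the beads are in the drawer, with some of them in view at crop (280,340) and (275,372). Now the tray goes back.

{"name": "servo_tool", "arguments": {
  "commands": [
    {"slide": [0,0,0],"twist": [2.6,0.4,1.9]},
    {"slide": [0,0,0],"twist": [2.6,0.4,1.9]},
    {"slide": [0,0,0],"twist": [2.6,0.4,1.9]},
    {"slide": [-1,0,0],"twist": [0,0,0]},
    {"slide": [-2,0,0],"twist": [0,0,0]},
    {"slide": [-2.5,0,0],"twist": [0,0,0]},
    {"slide": [-2.5,0,0],"twist": [0,0,0]},
    {"slide": [-2.5,0,0],"twist": [0,0,0]},
    {"slide": [-2.5,0,0],"twist": [0,0,0]},
    {"slide": [-2.5,0.1,0],"twist": [0,0,0]},
    {"slide": [-2.5,0.1,0],"twist": [0,0,0]},
    {"slide": [-2.5,0.1,0],"twist": [0,0,0]},
    {"slide": [-2.5,0.1,0],"twist": [0,0,0]},
    {"slide": [-1.5,0.1,0],"twist": [0,0,0]},
    {"slide": [-0.5,0,0],"twist": [0,0,0]},
    {"slide": [0,0,0],"twist": [0,0,0]},
    {"slide": [0,0,0],"twist": [0,0,0]}
  ]
}}

```text
time: 33.22
tcp_pos: [0.611, -0.0969, 0.3032]
ee_rot: [0.73, 0.683, -0.0, 0.0]
wrist_force: [0.7, -0.7, -2.0]
width: 0.0095
gripper_force: 59.9
```

```bash
python3 d.py 0.611 -0.0995 0.046 -4
```

```text
t 33.23 tcp [61.1  -9.69 30.32] w 0.009488158988582376 | twist [-0.01  0.06  0.22] slide after twist (cm) [-0.26  0.01 25.72] before [-0.23  0.02 25.72]
```

{"name": "servo_tool", "arguments": {
  "commands": [
    {"slide": [-0.2,0,2.2],"twist": [0,0,0.2]},
    {"slide": [0,0,2.2],"twist": [0,0,0]},
    {"slide": [0,0,2.2],"twist": [0,0,0]},
    {"slide": [0,0,2.2],"twist": [0,0,0]},
    {"slide": [0,0,2.2],"twist": [0,0,0]},
    {"slide": [0,0,2.2],"twist": [0,0,0]},
    {"slide": [0,0,2.2],"twist": [0,0,0]},
    {"slide": [0,0,2.2],"twist": [0,0,0]},
    {"slide": [0,0,2.2],"twist": [0,0,0]},
    {"slide": [0,0,2.2],"twist": [0,0,0]},
    {"slide": [0,0,1.5],"twist": [0,0,0]},
    {"slide": [0,0,1],"twist": [0,0,0]},
    {"slide": [0,0,0.6],"twist": [0,0,0]},
    {"slide": [0,0,0.3],"twist": [0,0,0]},
    {"slide": [0,0,0.1],"twist": [0,0,0]},
    {"slide": [0,0,0.1],"twist": [0,0,0]},
    {"slide": [0,0,0],"twist": [0,0,0]}
  ]
}}

```text
time: 35.35
tcp_pos: [0.6108, -0.1007, 0.0474]
ee_rot: [0.732, 0.681, -0.001, 0.001]
wrist_force: [0.2, 0.4, -1.3]
width: 0.0095
gripper_force: 59.8
```

{"name": "servo_tool", "arguments": {
  "commands": [
    {"slide": [0,0,0.1],"twist": [0,0,0]},
    {"slide": [0,0,0.1],"twist": [0,0,0]},
    {"slide": [0,0,0],"twist": [0,0,0]}
  ]
}}

```text
time: 35.72
tcp_pos: [0.6109, -0.1008, 0.0463]
ee_rot: [0.732, 0.681, -0.001, 0.001]
wrist_force: [-2.4, -0.3, 6.9]
width: 0.0088
gripper_force: 61.3
```

{"name": "servo_tool", "arguments": {
  "claw": 0,
  "commands": [
    {"slide": [0,0,0],"twist": [0,0,0]},
    {"slide": [0,0,0],"twist": [0,0,0]},
    {"slide": [0,0,0],"twist": [0,0,0]},
    {"slide": [0,0,0],"twist": [0,0,0]},
    {"slide": [0,0,-2],"twist": [0,0,0]},
    {"slide": [0,0,-3],"twist": [0,0,0]},
    {"slide": [0,0,-3],"twist": [0,0,0]},
    {"slide": [0,0,-3],"twist": [0,0,0]},
    {"slide": [0,0,-3],"twist": [0,0,0]},
    {"slide": [0,0,-3],"twist": [0,0,0]},
    {"slide": [0,0,-3],"twist": [0,0,0]},
    {"slide": [0,0,0],"twist": [0,0,0]},
    {"slide": [0,0,0],"twist": [0,0,0]}
  ]
}}

```text
time: 37.35
tcp_pos: [0.6103, -0.1003, 0.2444]
ee_rot: [0.732, 0.681, -0.001, 0.0]
wrist_force: [-1.4, 0.8, -1.0]
width: 0.043
gripper_force: 0.0
```

```bash
python3 - <<'E'
from d import *
f=grab("top");save(f,"pics/t5.png",(150,90,400,270),3);np.savez("top1.npz",**f)
f=grab("side");np.savez("side1.npz",**f)
E
python3 d.py 0.44 0.19 0.25 3.5; python3 e.py | grep -A1 -E "red|rim rear"
```

```text
t 37.45 tcp [ 61.01 -10.04  24.39] w 0.04298262415065375 | twist [-0.15  0.09 -7.58] slide after twist (cm) [ 30.02 -15.21  -0.61] before [ 27.75 -19.04  -0.61]
rim front x (np.float64(-2.9146862912316864), np.float64(0.4709603205027581), np.float64(0.000624927618232848)) rim right y (np.float64(3.6230071544225995), np.float64(0.06143956354524313), np.float64(0.0007198280040792011))  rim rear x (np.float64(-3.470972177104037), np.float64(0.6258317370912505), np.float64(0.0008663848627366857))
lid inner y vs x (np.float64(3.446947109261474), np.float64(0.2813062880643755), np.float64(0.0003810986445236235)) z-range [0.1223 0.2746] x [0.4632 0.6182]
--
red [0.4505 0.4597] [0.1738 0.1975] [0.1505 0.1583]
0.125 20 x [0.4513 0.4669] z [0.1196 0.1278]
--
rim front x (np.float64(-10.195600014259858), np.float64(0.4708212661753858), np.float64(0.001621894636306769)) rim right y (np.float64(3.4502340063159544), np.float64(0.05962796042886394), np.float64(0.000258175389540158))  rim rear x (np.float64(-54.50331508268422), np.float64(0.581549613736163), np.float64(0.04355406164152291))
lid inner y vs x (np.float64(2.9801735214453315), np.float64(0.2902465856950589), np.float64(0.00029779412268618867)) z-range [0.1223 0.2731] x [0.462  0.6184]
--
red [0.4453 0.4595] [0.1784 0.2027] [0.1191 0.1553]
0.125 42 x [0.4491 0.4666] z [0.0876 0.1267]
```

View pics/t5.png

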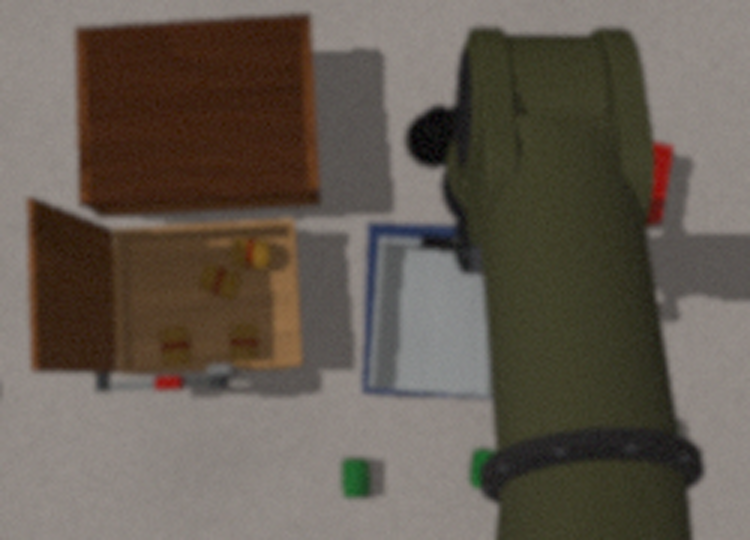

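The empty tray sits on its pad, and four brass beads show in the drawer at crop (258,253), (220,280), (176,345) and (244,342). Now the stay.

{"name": "servo_tool", "arguments": {
  "commands": [
    {"slide": [0,0,0],"twist": [0,0,-3.8]},
    {"slide": [0,0,0],"twist": [0,0,-3.8]},
    {"slide": [2.5,-1.2,0],"twist": [0,0,0]},
    {"slide": [2.5,-1.2,0],"twist": [0,0,0]},
    {"slide": [2.5,-1.2,0],"twist": [0,0,0]},
    {"slide": [2.5,-1.2,0],"twist": [0,0,0]},
    {"slide": [2.5,-1.2,0],"twist": [0,0,0]},
    {"slide": [2.5,-1.2,0],"twist": [0,0,0]},
    {"slide": [2.5,-1.2,0],"twist": [0,0,0]},
    {"slide": [2.5,-1.2,0],"twist": [0,0,0]},
    {"slide": [2.5,-1.1,0],"twist": [0,0,0]},
    {"slide": [2.5,-1.1,0],"twist": [0,0,0]},
    {"slide": [2.5,-1.1,0],"twist": [0,0,0]},
    {"slide": [2.2,-1.1,0],"twist": [0,0,0]},
    {"slide": [0,0,0],"twist": [0,0,0]},
    {"slide": [0,0,0],"twist": [0,0,0]}
  ]
}}

```text
time: 39.45
tcp_pos: [0.4531, 0.1865, 0.2442]
ee_rot: [0.685, 0.728, -0.001, 0.0]
wrist_force: [1.0, -0.9, -1.2]
width: 0.0426
gripper_force: 0.0
```

```bash
python3 d.py 0.4525 0.188 0.124 3.5; python3 -c "
from d import *
print(ctrl.get_obs()['joint_pos'])"
```

```text
t 39.45 tcp [45.31 18.65 24.42] w 0.04260470710620767 | twist [-0.07  0.14 -0.02] slide after twist (cm) [ 0.15 -0.05 12.02] before [ 0.18 -0.04 12.02]
[-0.14  0.3  -0.4   1.82  0.13  1.05 -0.53]
```

{"name": "servo_tool", "arguments": {
  "commands": [
    {"slide": [0.15,0,2],"twist": [0,0,0]},
    {"slide": [0,0,2],"twist": [0,0,0]},
    {"slide": [0,0,2],"twist": [0,0,0]},
    {"slide": [0,0,2],"twist": [0,0,0]},
    {"slide": [0,0,2],"twist": [0,0,0]},
    {"slide": [0,0,1.2],"twist": [0,0,0]},
    {"slide": [0,0,0.8],"twist": [0,0,0]},
    {"slide": [0,0,0],"twist": [0,0,0]}
  ]
}}

```text
time: 40.45
tcp_pos: [0.4527, 0.1885, 0.1245]
ee_rot: [0.685, 0.728, -0.001, 0.0]
wrist_force: [0.5, -0.8, 0.1]
width: 0.043
gripper_force: 0.0
```

{"name": "servo_tool", "arguments": {
  "claw": -1,
  "commands": [
    {"slide": [0,0,0],"twist": [0,0,0]},
    {"slide": [0,0,0],"twist": [0,0,0]},
    {"slide": [0,0,0],"twist": [0,0,0]},
    {"slide": [0,0,0],"twist": [0,0,0]},
    {"slide": [0,0,0],"twist": [0,0,0]}
  ]
}}

```text
time: 41.08
tcp_pos: [0.4531, 0.189, 0.1253]
ee_rot: [0.685, 0.728, -0.0, 0.001]
wrist_force: [-0.3, -0.2, 6.2]
width: 0.0132
gripper_force: 61.9
```

{"name": "servo_tool", "arguments": {
  "commands": [
    {"slide": [-0.03,0,-0.26],"twist": [0,3,0]},
    {"slide": [-0.03,0,-0.26],"twist": [0,3,0]},
    {"slide": [-0.03,0,-0.26],"twist": [0,3,0]},
    {"slide": [-0.03,0,-0.26],"twist": [0,3,0]},
    {"slide": [-0.03,0,-0.26],"twist": [0,3,0]},
    {"slide": [-0.03,0,-0.26],"twist": [0,3,0]},
    {"slide": [-0.03,0,-0.26],"twist": [0,3,0]},
    {"slide": [0,0,0],"twist": [0,0,0]}
  ]
}}

```text
time: 42.08
tcp_pos: [0.4533, 0.1839, 0.1427]
ee_rot: [0.674, 0.716, 0.125, -0.133]
wrist_force: [-0.2, 0.0, 4.9]
width: 0.0127
gripper_force: 61.8
```

{"name": "servo_tool", "arguments": {
  "commands": [
    {"slide": [-0.03,0,-0.26],"twist": [0,3,0]},
    {"slide": [-0.03,0,-0.26],"twist": [0,3,0]},
    {"slide": [-0.03,0,-0.26],"twist": [0,3,0]},
    {"slide": [-0.03,0,-0.26],"twist": [0,3,0]},
    {"slide": [-0.03,0,-0.26],"twist": [0,3,0]},
    {"slide": [-0.03,0,-0.26],"twist": [0,3,0]},
    {"slide": [-0.03,0,-0.26],"twist": [0,3,0]},
    {"slide": [-0.03,0,-0.26],"twist": [0,3,0]},
    {"slide": [-0.03,0,-0.26],"twist": [0,3,0]},
    {"slide": [-0.03,0,-0.26],"twist": [0,3,0]},
    {"slide": [-0.03,0,-0.26],"twist": [0,3,0]},
    {"slide": [0,0,0],"twist": [0,0,0]}
  ]
}}

```text
time: 43.58
tcp_pos: [0.4542, 0.1644, 0.163]
ee_rot: [0.611, 0.648, 0.311, -0.331]
wrist_force: [-0.7, -0.7, 2.0]
width: 0.0127
gripper_force: 61.6
```

Run:
```python
from h import *
f=grab("side");save(f,"pics/s6.png",(100,80,380,290),2.5)
print(ctrl.get_obs()["joint_pos"])
```

```text
[ 0.85586042  0.82941744 -1.06388548  2.09591061 -0.4164899   0.62921246
  0.36935634]
```

View pics/s6.png

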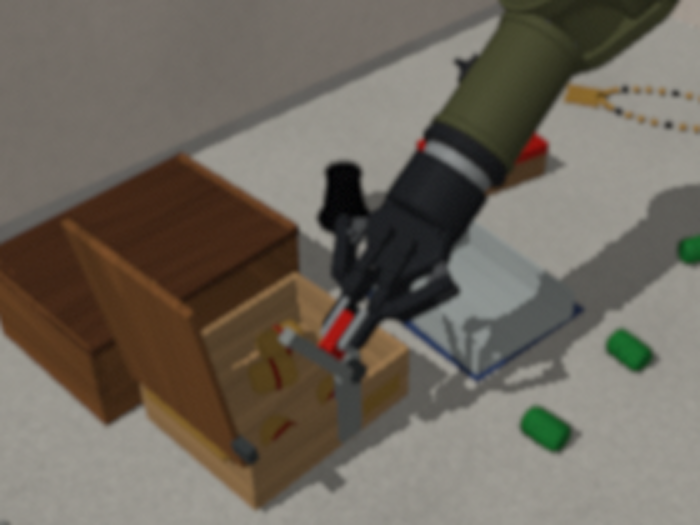

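The stay is up about 50°, with its bar pointing up-left at crop (310,345), well clear of the lug at (243,450). Release and back off along the tool axis.

{"name": "servo_tool", "arguments": {
  "claw": 0,
  "commands": [
    {"slide": [0,0,0],"twist": [0,0,0]},
    {"slide": [0,0,0],"twist": [0,0,0]},
    {"slide": [0,0,0],"twist": [0,0,0]},
    {"slide": [0,0,0],"twist": [0,0,0]},
    {"slide": [0,0,-1],"twist": [0,0,0]},
    {"slide": [0,0,-2],"twist": [0,0,0]},
    {"slide": [0,0,-2],"twist": [0,0,0]},
    {"slide": [0,0,-2],"twist": [0,0,0]},
    {"slide": [0,0,-2],"twist": [0,0,0]},
    {"slide": [0,0,-2],"twist": [0,0,0]},
    {"slide": [0,0,-2],"twist": [0,0,0]},
    {"slide": [0,0,0],"twist": [0,0,0]}
  ]
}}

```text
time: 45.12
tcp_pos: [0.4615, 0.0585, 0.2402]
ee_rot: [0.612, 0.649, 0.311, -0.329]
wrist_force: [-0.4, 0.6, -1.2]
width: 0.0427
gripper_force: 0.0
```

{"name": "servo_tool", "arguments": {
  "claw": -1,
  "commands": [
    {"slide": [0,0,0],"twist": [0,-5,0]},
    {"slide": [0,0,0],"twist": [0,-5,0]},
    {"slide": [0,0,0],"twist": [0,-5,0]},
    {"slide": [0,0,0],"twist": [0,-5,0]},
    {"slide": [0,0,0],"twist": [0,-5,0]},
    {"slide": [0,0,0],"twist": [0,-5,0]},
    {"slide": [0,0,0],"twist": [0,-5,0]},
    {"slide": [0,0,0],"twist": [0,-5,0]},
    {"slide": [0,0,0],"twist": [0,-5,0]},
    {"slide": [0,0,0],"twist": [0,-5,0]},
    {"slide": [0,0,0],"twist": [0,0,0]},
    {"slide": [0,0,0],"twist": [0,0,0]}
  ]
}}

```text
time: 46.62
tcp_pos: [0.4602, 0.0599, 0.2394]
ee_rot: [0.685, 0.728, 0.023, -0.026]
wrist_force: [-0.5, -0.8, 0.5]
width: -0.0002
gripper_force: 0.0
```

```bash
python3 d.py 0.566 0.33 0.34 3.5
```

```text
t 46.62 tcp [46.02  5.99 23.94] w -0.00018271516170697248 | twist [-0.09 -3.99  0.04] slide after twist (cm) [ 26.31  12.21 -10.06] before [26.94 12.21 -8.23]
```

{"name": "servo_tool", "arguments": {
  "commands": [
    {"slide": [0,0,0],"twist": [0,-4,0]},
    {"slide": [0,0,-2.5],"twist": [0,0,0]},
    {"slide": [0,0,-2.5],"twist": [0,0,0]},
    {"slide": [0,0,-2.5],"twist": [0,0,0]},
    {"slide": [0,0,-2.5],"twist": [0,0,0]},
    {"slide": [2.4,1.1,0],"twist": [0,0,0]},
    {"slide": [2.4,1.1,0],"twist": [0,0,0]},
    {"slide": [2.4,1.1,0],"twist": [0,0,0]},
    {"slide": [2.4,1.1,0],"twist": [0,0,0]},
    {"slide": [2.4,1.1,0],"twist": [0,0,0]},
    {"slide": [2.4,1.1,0],"twist": [0,0,0]},
    {"slide": [2.4,1.1,0],"twist": [0,0,0]},
    {"slide": [2.4,1.1,0],"twist": [0,0,0]},
    {"slide": [2.4,1.1,0],"twist": [0,0,0]},
    {"slide": [2.4,1.1,0],"twist": [0,0,0]},
    {"slide": [2.3,1.1,0],"twist": [0,0,0]},
    {"slide": [0,0,0],"twist": [0,0,0]},
    {"slide": [0,0,0],"twist": [0,0,0]}
  ]
}}

```text
time: 48.88
tcp_pos: [0.5658, 0.3286, 0.3386]
ee_rot: [0.686, 0.728, -0.001, 0.0]
wrist_force: [-0.5, 0.5, 0.1]
width: -0.0002
gripper_force: 0.0
```

```bash
python3 d.py 0.566 0.33 0.24 3.5
```

```text
t 48.88 tcp [56.58 32.86 33.86] w -0.00024749907479879827 | twist [-0.11  0.11 -0.06] slide after twist (cm) [0.14 0.03 9.86] before [0.16 0.05 9.86]
```

{"name": "servo_tool", "arguments": {
  "commands": [
    {"slide": [0.1,0,2],"twist": [0,0,0]},
    {"slide": [0,0,2],"twist": [0,0,0]},
    {"slide": [0,0,2],"twist": [0,0,0]},
    {"slide": [0,0,2],"twist": [0,0,0]},
    {"slide": [0,0,1.8],"twist": [0,0,0]},
    {"slide": [-0.5,0,0],"twist": [0,0,0]},
    {"slide": [-0.5,0,0],"twist": [0,0,0]},
    {"slide": [-0.5,0,0],"twist": [0,0,0]},
    {"slide": [-0.5,0,0],"twist": [0,0,0]},
    {"slide": [-0.5,0,0],"twist": [0,0,0]},
    {"slide": [-0.5,0,0],"twist": [0,0,0]},
    {"slide": [-0.5,0,0],"twist": [0,0,0]},
    {"slide": [-0.5,0,0],"twist": [0,0,0]}
  ]
}}

```text
time: 50.5
tcp_pos: [0.5676, 0.2906, 0.2413]
ee_rot: [0.685, 0.729, -0.001, 0.0]
wrist_force: [-0.1, 1.7, 1.9]
width: 0.0001
gripper_force: 0.8
```

Light contact with the lid. Carry on along the arc.

{"name": "servo_tool", "arguments": {
  "commands": [
    {"slide": [-0.6,0,0],"twist": [0,0,0]},
    {"slide": [-0.6,0,0],"twist": [0,0,0]},
    {"slide": [-0.6,0,0],"twist": [0,0,0]},
    {"slide": [-0.6,0,0],"twist": [0,0,0]},
    {"slide": [-0.6,0,0.08],"twist": [0,0,0]},
    {"slide": [-0.6,0,0.1],"twist": [0,0,0]},
    {"slide": [-0.6,0,0.1],"twist": [0,0,0]},
    {"slide": [-0.6,0,0.12],"twist": [0,0,0]},
    {"slide": [-0.6,0,0.15],"twist": [0,0,0]},
    {"slide": [-0.6,0,0.2],"twist": [0,0,0]},
    {"slide": [-0.6,0,0.2],"twist": [0,0,0]},
    {"slide": [0,0,0],"twist": [0,0,0]}
  ]
}}

```text
time: 52.0
tcp_pos: [0.5717, 0.2239, 0.2315]
ee_rot: [0.685, 0.728, -0.001, 0.001]
wrist_force: [-0.1, 0.4, 0.0]
width: 0.0002
gripper_force: 0.0
```

Run:
```python
from h import *
f=grab("side");save(f,"pics/s7.png",(60,60,340,270),2.5)
W=cloud(f).reshape(-1,3);x,y,z=W.T
m=(x>.47)&(x<.53)&(y>.09)&(y<.33)&(z>.09)&(z<.28)
for b in np.arange(.1,.28,.02):
    s=m&(z>b)&(z<b+.02)
    if s.sum()>5: print(round(b+.01,2),s.sum(),np.round(np.percentile(y[s],[10,50,90]),3))
```

```text
0.11 180 [0.249 0.253 0.256]
0.13 192 [0.241 0.245 0.248]
0.15 183 [0.235 0.238 0.241]
0.17 198 [0.227 0.231 0.234]
0.19 195 [0.22  0.224 0.227]
0.21 206 [0.213 0.216 0.219]
0.23 219 [0.205 0.209 0.212]
0.25 220 [0.198 0.201 0.205]
0.27 110 [0.191 0.196 0.198]
```

View pics/s7.png

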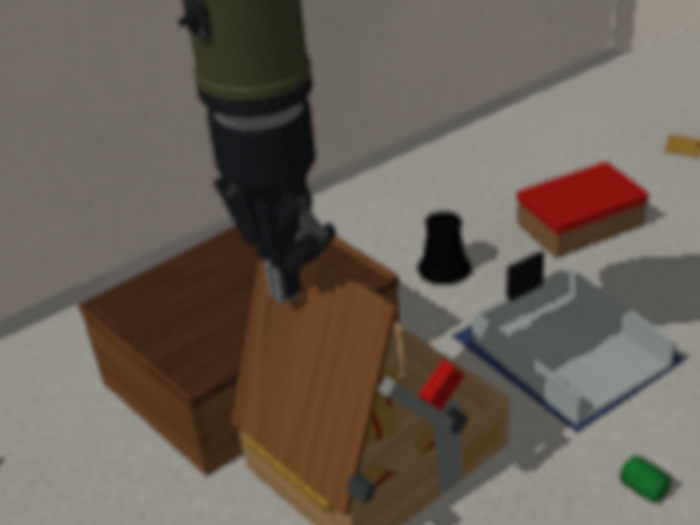

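The lid is at about 70° and follows the fingertip at crop (285,290). The stay is clear of the lug.

{"name": "servo_tool", "arguments": {
  "commands": [
    {"slide": [-0.5,0,0.2],"twist": [0,0,0]},
    {"slide": [-0.5,0,0.2],"twist": [0,0,0]},
    {"slide": [-0.5,0,0.2],"twist": [0,0,0]},
    {"slide": [-0.5,0,0.2],"twist": [0,0,0]},
    {"slide": [-0.5,0,0.2],"twist": [0,0,0]},
    {"slide": [-0.5,0,0.2],"twist": [0,0,0]},
    {"slide": [-0.5,0,0.25],"twist": [0,0,0]},
    {"slide": [-0.5,0,0.25],"twist": [0,0,0]},
    {"slide": [-0.5,0,0.35],"twist": [0,0,0]},
    {"slide": [-0.5,0,0.35],"twist": [0,0,0]},
    {"slide": [-0.5,0,0.4],"twist": [0,0,0]},
    {"slide": [-0.5,0,0.4],"twist": [0,0,0]},
    {"slide": [-0.45,0,0.4],"twist": [0,0,0]},
    {"slide": [-0.45,0,0.45],"twist": [0,0,0]},
    {"slide": [-0.4,0,0.45],"twist": [0,0,0]},
    {"slide": [0,0,0],"twist": [0,0,0]}
  ]
}}

```text
time: 54.05
tcp_pos: [0.576, 0.1515, 0.1866]
ee_rot: [0.685, 0.728, -0.001, 0.0]
wrist_force: [-0.9, 0.3, -0.5]
width: -0.0002
gripper_force: 0.0
```

{"name": "servo_tool", "arguments": {
  "commands": [
    {"slide": [-0.36,0,0.5],"twist": [0,0,0]},
    {"slide": [-0.36,0,0.5],"twist": [0,0,0]},
    {"slide": [-0.36,0,0.5],"twist": [0,0,0]},
    {"slide": [-0.36,0,0.5],"twist": [0,0,0]},
    {"slide": [-0.36,0,0.5],"twist": [0,0,0]},
    {"slide": [-0.35,0,0.5],"twist": [0,0,0]},
    {"slide": [-0.35,0,0.5],"twist": [0,0,0]},
    {"slide": [0,0,0],"twist": [0,0,0]}
  ]
}}

```text
time: 55.05
tcp_pos: [0.5775, 0.1264, 0.1516]
ee_rot: [0.685, 0.728, -0.001, 0.0]
wrist_force: [0.6, -0.2, -0.0]
width: 0.0001
gripper_force: 0.0
```

{"name": "servo_tool", "arguments": {
  "commands": [
    {"slide": [-0.2,0,0.5],"twist": [0,0,0]},
    {"slide": [-0.2,0,0.5],"twist": [0,0,0]},
    {"slide": [-0.2,0,0.5],"twist": [0,0,0]},
    {"slide": [-0.2,0,0.5],"twist": [0,0,0]},
    {"slide": [-0.2,0,0.5],"twist": [0,0,0]},
    {"slide": [-0.2,0,0.5],"twist": [0,0,0]},
    {"slide": [-0.2,0,0.5],"twist": [0,0,0]},
    {"slide": [-0.08,0,0.4],"twist": [0,0,0]},
    {"slide": [-0.08,0,0.4],"twist": [0,0,0]},
    {"slide": [-0.08,0,0.3],"twist": [0,0,0]},
    {"slide": [-0.08,0,0.3],"twist": [0,0,0]},
    {"slide": [-0.08,0,0.3],"twist": [0,0,0]},
    {"slide": [0,0,0.3],"twist": [0,0,0]},
    {"slide": [0,0,0.2],"twist": [0,0,0]},
    {"slide": [0,0,0.2],"twist": [0,0,0]},
    {"slide": [0,0,0.2],"twist": [0,0,0]},
    {"slide": [0,0,0.2],"twist": [0,0,0]},
    {"slide": [0,0,0],"twist": [0,0,0]}
  ]
}}

```text
time: 57.3
tcp_pos: [0.5787, 0.1091, 0.089]
ee_rot: [0.685, 0.729, -0.001, 0.0]
wrist_force: [-0.1, 0.5, -0.7]
width: -0.0002
gripper_force: 0.0
```

```bash
cat > lid.py <<'E'
from h import *
for n in("side","top"):
    f=grab(n); W=cloud(f).reshape(-1,3);x,y,z=W.T
    m=(x>.475)&(x<.53)&(z>.05)&(z<.13)
    print(n,ctrl.get_obs()["tcp_pos"].round(4),[(round(b,2),np.round(np.median(z[m&(y>b-.01)&(y<b+.01)]),4)) for b in np.arange(.08,.26,.04)])
E
python3 lid.py
```

```text
side [0.5787 0.1092 0.0891] [(np.float64(0.08), np.float64(0.0893)), (np.float64(0.12), np.float64(0.0887)), (np.float64(0.16), np.float64(0.0867)), (np.float64(0.2), np.float64(0.0854)), (np.float64(0.24), np.float64(0.0839))]
top [0.5787 0.1091 0.0892] [(np.float64(0.08), np.float64(nan)), (np.float64(0.12), np.float64(0.0878)), (np.float64(0.16), np.float64(0.0871)), (np.float64(0.2), np.float64(0.0854)), (np.float64(0.24), np.float64(0.0843))]
  return _methods._mean(a, axis=axis, dtype=dtype,
  ret = ret.dtype.type(ret / rcount)
```

Lid is about 2° from shut. Press on gently.

{"name": "servo_tool", "arguments": {
  "commands": [
    {"slide": [0,0,0.15],"twist": [0,0,0]},
    {"slide": [0,0,0.15],"twist": [0,0,0]},
    {"slide": [0,0,0.15],"twist": [0,0,0]},
    {"slide": [0,0,0.1],"twist": [0,0,0]},
    {"slide": [0,0,0.1],"twist": [0,0,0]}
  ]
}}

```text
time: 58.02
tcp_pos: [0.5789, 0.109, 0.0834]
ee_rot: [0.685, 0.728, -0.001, 0.001]
wrist_force: [-1.5, -2.0, 14.2]
width: -0.0
gripper_force: 6.5
```

{"name": "servo_tool", "arguments": {
  "commands": [
    {"slide": [0,0,-1],"twist": [0,0,0]},
    {"slide": [0,0,-3],"twist": [0,0,0]},
    {"slide": [0,0,-4],"twist": [0,0,0]},
    {"slide": [0,0,-4],"twist": [0,0,0]},
    {"slide": [0,0,-4],"twist": [0,0,0]},
    {"slide": [0,0,-2],"twist": [0,0,0]},
    {"slide": [0,0,0],"twist": [0,0,0]}
  ]
}}

```text
time: 58.9
tcp_pos: [0.5794, 0.11, 0.2645]
ee_rot: [0.685, 0.729, 0.001, 0.001]
wrist_force: [-0.1, 0.1, -0.5]
width: 0.0001
gripper_force: 0.0
```

```bash
python3 -W ignore lid.py
python3 - <<'E'
from d import *
np.set_printoptions(precision=3,suppress=True)
for n in("side","top"):
    f=grab(n); W=cloud(f).reshape(-1,3);x,y,z=W.T; hsv=cv2.cvtColor(f["color"],cv2.COLOR_RGB2HSV).reshape(-1,3).astype(int)
    m=(x>.42)&(x<.463)&(y>.08)&(y<.3)&(z>.13)&(z<.26)
    red=m&((hsv[:,0]<8)|(hsv[:,0]>172))&(hsv[:,1]>140)
    print(n,"red",np.percentile(W[red],[3,50,97],axis=0).tolist())
    g=m&~red
    for b in np.arange(.12,.24,.012):
        s=g&(y>b)&(y<b+.012)
        if s.sum()>3: print(round(b+.006,3),s.sum(),np.percentile(x[s],[5,95]),np.percentile(z[s],[5,95]))
delta([.453,.209,.25],down(3.5))
E
```

```text
side [0.5789 0.1094 0.263 ] [(np.float64(0.08), np.float64(0.0836)), (np.float64(0.12), np.float64(nan)), (np.float64(0.16), np.float64(0.0836)), (np.float64(0.2), np.float64(0.0835)), (np.float64(0.24), np.float64(0.0832))]
top [0.5785 0.1092 0.2621] [(np.float64(0.08), np.float64(nan)), (np.float64(0.12), np.float64(nan)), (np.float64(0.16), np.float64(0.0839)), (np.float64(0.2), np.float64(0.084)), (np.float64(0.24), np.float64(0.0842))]
side red [[0.4467208877086787, 0.14380663619269402, 0.15781924880437578], [0.4495815764237109, 0.16032919667154438, 0.175387177432347], [0.46056726988874774, 0.17706136432160255, 0.18914483099471605]]
0.138 5 [0.449 0.451] [0.166 0.182]
0.15 7 [0.449 0.459] [0.131 0.19 ]
0.162 23 [0.447 0.452] [0.134 0.152]
0.174 28 [0.448 0.451] [0.139 0.163]
0.186 31 [0.448 0.45 ] [0.159 0.179]
0.198 34 [0.447 0.449] [0.174 0.197]
0.21 47 [0.446 0.455] [0.191 0.212]
0.222 13 [0.445 0.457] [0.203 0.208]
top red [[0.4505588737380057, 0.1366540420038687, 0.17018708749832223], [0.4538216187405081, 0.15439259637080624, 0.18030720757557184], [0.4605171654950706, 0.1754009101418229, 0.19202784858816088]]
0.138 9 [0.454 0.463] [0.17  0.183]
0.174 5 [0.448 0.455] [0.168 0.174]
0.186 14 [0.45  0.456] [0.17  0.188]
0.198 14 [0.45  0.456] [0.188 0.207]
0.21 16 [0.447 0.456] [0.203 0.213]
0.222 4 [0.447 0.455] [0.204 0.206]
t 59.1 tcp [57.833 10.9   26.149] w 0.0003187916402367256 | twist [-0.142  0.118  0.027] slide after twist (cm) [ 10.746 -11.899   1.149] before [ 10.754 -11.891   1.157]
```

The lid is fully shut (flat at z 0.0835). Move over the nose end of the stay.

{"name": "servo_tool", "arguments": {
  "commands": [
    {"slide": [1.55,-2,0],"twist": [0,0,0]},
    {"slide": [1.55,-2,0],"twist": [0,0,0]},
    {"slide": [1.55,-2,0],"twist": [0,0,0]},
    {"slide": [1.55,-2,0],"twist": [0,0,0]},
    {"slide": [1.55,-2,0],"twist": [0,0,0]},
    {"slide": [1.5,-2.1,0],"twist": [0,0,0]},
    {"slide": [0,0,2],"twist": [0,0,0]},
    {"slide": [0,0,2],"twist": [0,0,0]},
    {"slide": [0,0,0],"twist": [0,0,0]}
  ]
}}

```text
time: 60.22
tcp_pos: [0.4511, 0.1939, 0.2216]
ee_rot: [0.685, 0.729, -0.002, -0.0]
wrist_force: [0.3, 1.0, -0.7]
width: 0.0002
gripper_force: 0.0
```

```bash
python3 d.py 0.4515 0.194 0.2 3.5
```

```text
t 60.23 tcp [45.11 19.39 22.16] w 0.00016890675946888727 | twist [-0.18  0.15  0.06] slide after twist (cm) [0.   0.04 2.16] before [0.01 0.04 2.16]
```

{"name": "servo_tool", "arguments": {
  "commands": [
    {"slide": [0,0,0.8],"twist": [0,0,0]},
    {"slide": [0,0,0.8],"twist": [0,0,0]},
    {"slide": [0,0,0.6],"twist": [0,0,0]},
    {"slide": [0.4,0,0.35],"twist": [0,0,0]},
    {"slide": [0.4,0,0.35],"twist": [0,0,0]},
    {"slide": [0.3,0,0.35],"twist": [0,0,0]},
    {"slide": [0.3,0,0.4],"twist": [0,0,0]},
    {"slide": [0.3,0,0.4],"twist": [0,0,0]},
    {"slide": [0.3,0,0.45],"twist": [0,0,0]},
    {"slide": [0.3,0,0.45],"twist": [0,0,0]},
    {"slide": [0.2,0,0.45],"twist": [0,0,0]},
    {"slide": [0.2,0,0.45],"twist": [0,0,0]},
    {"slide": [0.2,0,0.5],"twist": [0,0,0]},
    {"slide": [0,0,0],"twist": [0,0,0]}
  ]
}}

```text
time: 61.98
tcp_pos: [0.4503, 0.223, 0.1586]
ee_rot: [0.685, 0.729, -0.001, 0.0]
wrist_force: [0.6, 0.3, -0.0]
width: 0.0001
gripper_force: 0.0
```

```bash
python3 - <<'E'
from h import *
f=grab("side");save(f,"pics/s8.png",(60,60,340,270),2.5)
E
python3 d.py 0.4515 0.2315 0.117 3.5
```

```text
t 62.02 tcp [45.04 22.29 15.88] w -0.0002565385609068756 | twist [-0.06  0.11  0.03] slide after twist (cm) [0.85 0.16 4.18] before [0.86 0.16 4.18]
```

View pics/s8.png

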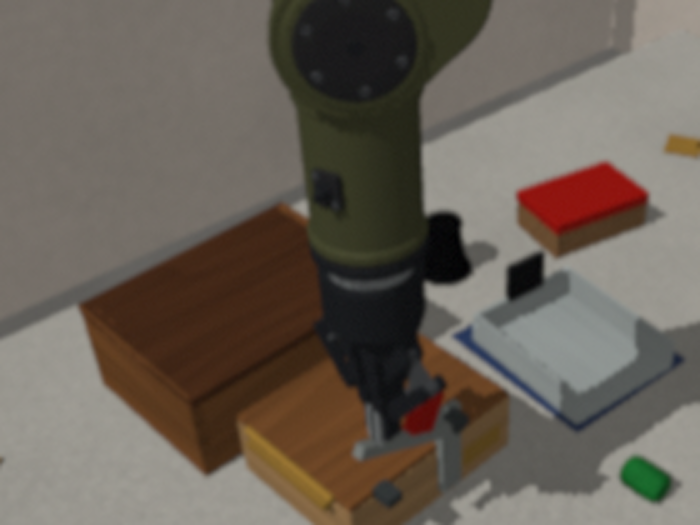

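The stay is coming down under the fingertip at crop (378,440). Continue to 0.

{"name": "servo_tool", "arguments": {
  "commands": [
    {"slide": [0.15,0.05,0.4],"twist": [0,0,0]},
    {"slide": [0.15,0.05,0.4],"twist": [0,0,0]},
    {"slide": [0.15,0,0.4],"twist": [0,0,0]},
    {"slide": [0.1,0,0.45],"twist": [0,0,0]},
    {"slide": [0.1,0,0.45],"twist": [0,0,0]},
    {"slide": [0.1,0,0.45],"twist": [0,0,0]},
    {"slide": [0,0,0.45],"twist": [0,0,0]},
    {"slide": [0,0,0.45],"twist": [0,0,0]},
    {"slide": [0,0,0.3],"twist": [0,0,0]},
    {"slide": [0,0,0.2],"twist": [0,0,0]},
    {"slide": [0,0,0.1],"twist": [0,0,0]},
    {"slide": [0,0,0],"twist": [0,0,0]}
  ]
}}

```text
time: 63.52
tcp_pos: [0.4511, 0.2304, 0.1185]
ee_rot: [0.685, 0.729, -0.001, 0.0]
wrist_force: [-0.1, 0.6, -0.3]
width: -0.0001
gripper_force: 0.0
```

{"name": "servo_tool", "arguments": {
  "commands": [
    {"slide": [0,0,0.1],"twist": [0,0,0]},
    {"slide": [0,0,0.1],"twist": [0,0,0]},
    {"slide": [0,0,0.1],"twist": [0,0,0]}
  ]
}}

```text
time: 63.9
tcp_pos: [0.4512, 0.2304, 0.1157]
ee_rot: [0.685, 0.728, -0.001, 0.001]
wrist_force: [-1.6, -0.9, 8.3]
width: -0.0002
gripper_force: 4.1
```

{"name": "servo_tool", "arguments": {
  "commands": [
    {"slide": [0,0,-1],"twist": [0,0,0]},
    {"slide": [0,0,-3],"twist": [0,0,0]},
    {"slide": [0,0,-4],"twist": [0,0,0]},
    {"slide": [0,0,-4],"twist": [0,0,0]},
    {"slide": [-3,-0.7,0],"twist": [0,0,0]},
    {"slide": [-3,-0.7,0],"twist": [0,0,0]},
    {"slide": [-3,-0.7,0],"twist": [0,0,0]},
    {"slide": [-3,-0.7,0],"twist": [0,0,0]},
    {"slide": [-3,-0.7,0],"twist": [0,0,0]},
    {"slide": [0,0,0],"twist": [0,0,0]},
    {"slide": [0,0,0],"twist": [0,0,0]}
  ]
}}

```text
time: 65.28
tcp_pos: [0.4256, 0.0795, 0.2363]
ee_rot: [0.685, 0.729, -0.0, 0.001]
wrist_force: [-0.1, 1.1, -0.5]
width: -0.0
gripper_force: 0.0
```

```bash
python3 d.py 0.425 0.077 0.055 3.5;  python3 - <<'E'
from d import *
np.set_printoptions(precision=3,suppress=True)
f=grab("side"); W=cloud(f).reshape(-1,3);x,y,z=W.T; hsv=cv2.cvtColor(f["color"],cv2.COLOR_RGB2HSV).reshape(-1,3).astype(int)
m=(x>.42)&(x<.463)&(y>.08)&(y<.3)&(z>.09)&(z<.26); red=m&((hsv[:,0]<8)|(hsv[:,0]>172))&(hsv[:,1]>140)
print("red",np.percentile(W[red],[3,50,97],axis=0).tolist())
s=m&~red&(y>.205); print("bar",np.percentile(W[s],[3,97],axis=0).tolist())
E
```

```text
t 65.28 tcp [42.56  7.95 23.63] w -4.9839873943640365e-05 | twist [0.02 0.07 0.03] slide after twist (cm) [-0.25 -0.08 18.13] before [-0.23 -0.09 18.13]
red [[0.44496654220856424, 0.17871312115094137, 0.1196487712105965], [0.4474942729624202, 0.1933122008014719, 0.14295553835127423], [0.45857102814917344, 0.20224057099178255, 0.15518297411879634]]
bar [[0.44398260082412816, 0.20683891671813853, 0.10449861919314292], [0.45610676046527815, 0.2558209743528836, 0.11757805984753286]]
```

The stay reads the same as at the start, so it is down. Next, lower in front of the drawer and push.

{"name": "servo_tool", "arguments": {
  "commands": [
    {"slide": [-0.2,0,3],"twist": [0,0,0]},
    {"slide": [0,0,3],"twist": [0,0,0]},
    {"slide": [0,0,3],"twist": [0,0,0]},
    {"slide": [0,0,3],"twist": [0,0,0]},
    {"slide": [0,0,3],"twist": [0,0,0]},
    {"slide": [0,0,2],"twist": [0,0,0]},
    {"slide": [0,0,1.1],"twist": [0,0,0]},
    {"slide": [0,0.5,0],"twist": [0,0,0]},
    {"slide": [0,0.5,0],"twist": [0,0,0]},
    {"slide": [0,0.5,0],"twist": [0,0,0]},
    {"slide": [0,0.5,0],"twist": [0,0,0]},
    {"slide": [0,0.5,0],"twist": [0,0,0]},
    {"slide": [0,0.5,0],"twist": [0,0,0]},
    {"slide": [0,0.5,0],"twist": [0,0,0]},
    {"slide": [0,0.5,0],"twist": [0,0,0]}
  ]
}}

```text
time: 67.2
tcp_pos: [0.4649, 0.0788, 0.0547]
ee_rot: [0.685, 0.729, -0.001, 0.0]
wrist_force: [-2.5, 0.1, 1.2]
width: -0.0004
gripper_force: 1.4
```

{"name": "servo_tool", "arguments": {
  "commands": [
    {"slide": [0,0.8,0],"twist": [0,0,0]},
    {"slide": [0,0.8,0],"twist": [0,0,0]},
    {"slide": [0,0.8,0],"twist": [0,0,0]},
    {"slide": [0,0.8,0],"twist": [0,0,0]},
    {"slide": [0,0.8,0],"twist": [0,0,0]},
    {"slide": [0,0.8,0],"twist": [0,0,0]},
    {"slide": [0,0.8,0],"twist": [0,0,0]},
    {"slide": [0,0.8,0],"twist": [0,0,0]},
    {"slide": [0,0.8,0],"twist": [0,0,0]},
    {"slide": [0,0.8,0],"twist": [0,0,0]},
    {"slide": [0,0.8,0],"twist": [0,0,0]},
    {"slide": [0,0.8,0],"twist": [0,0,0]},
    {"slide": [0,0.8,0],"twist": [0,0,0]},
    {"slide": [0,0.8,0],"twist": [0,0,0]},
    {"slide": [0,0.8,0],"twist": [0,0,0]},
    {"slide": [0,0.8,0],"twist": [0,0,0]},
    {"slide": [0,0.8,0],"twist": [0,0,0]}
  ]
}}

```text
time: 69.32
tcp_pos: [0.6017, 0.0873, 0.0547]
ee_rot: [0.685, 0.728, -0.001, 0.0]
wrist_force: [-2.6, -3.1, 0.2]
width: 0.0
gripper_force: 1.4
```

{"name": "servo_tool", "arguments": {
  "commands": [
    {"slide": [0,0.4,0],"twist": [0,0,0]},
    {"slide": [0,0.4,0],"twist": [0,0,0]},
    {"slide": [0,0.4,0],"twist": [0,0,0]},
    {"slide": [0,0.3,0],"twist": [0,0,0]},
    {"slide": [0,0.3,0],"twist": [0,0,0]},
    {"slide": [0,0.2,0],"twist": [0,0,0]}
  ]
}}

```text
time: 70.08
tcp_pos: [0.6201, 0.0886, 0.0547]
ee_rot: [0.685, 0.729, -0.002, -0.0]
wrist_force: [-10.6, -2.7, 6.8]
width: 0.0001
gripper_force: 1.3
```

{"name": "servo_tool", "arguments": {
  "commands": [
    {"slide": [0,0.1,0],"twist": [0,0,0]},
    {"slide": [0,0.1,0],"twist": [0,0,0]},
    {"slide": [0,0,0],"twist": [0,0,0]}
  ]
}}

```text
time: 70.45
tcp_pos: [0.6201, 0.0886, 0.0547]
ee_rot: [0.685, 0.729, -0.003, -0.001]
wrist_force: [-13.6, -2.4, 7.8]
width: -0.0001
gripper_force: 1.2
```

{"name": "servo_tool", "arguments": {
  "commands": [
    {"slide": [0,-1,0],"twist": [0,0,0]},
    {"slide": [0,-3,0],"twist": [0,0,0]},
    {"slide": [0,-4,0],"twist": [0,0,0]},
    {"slide": [0,-4,0],"twist": [0,0,0]},
    {"slide": [0,-4,-2],"twist": [0,0,0]},
    {"slide": [0,0,-4],"twist": [0,0,0]},
    {"slide": [0,0,-4],"twist": [0,0,0]},
    {"slide": [0,0,-4],"twist": [0,0,0]},
    {"slide": [-4,0,-2],"twist": [0,0,0]},
    {"slide": [-4,0,0],"twist": [0,0,0]},
    {"slide": [-4,0,0],"twist": [0,0,0]},
    {"slide": [-4,0,0],"twist": [0,0,0]},
    {"slide": [0,0,0],"twist": [0,0,0]}
  ]
}}

```text
time: 72.08
tcp_pos: [0.4739, -0.0838, 0.215]
ee_rot: [0.687, 0.727, -0.001, 0.001]
wrist_force: [0.7, 0.2, -0.3]
width: -0.0
gripper_force: 0.0
```

Run:
```python
from h import *
f=grab("side");save(f,"pics/s9.png",(60,60,400,300),2.2)
for n in ("side","top"):
    f=grab(n);W=cloud(f).reshape(-1,3);x,y,z=W.T
    for (a,b) in ((.08,.12),(.2,.24)):
        m=(y>a)&(y<b)&(x>.55)&(x<.75); r=m&(z>.1)&(z<.111); l=m&(z>.072)&(z<.09); fr=m&(z>.02)&(z<.07)
        print(n,a,"roof x",np.percentile(x[r],[1]) if r.sum()>5 else None,"lid x",np.percentile(x[l],[3,97]) if l.sum()>5 else None,"front",np.median(x[fr]) if fr.sum()>5 else None)
```

```text
side 0.08 roof x [0.6538285] lid x [0.63263993 0.66750743] front 0.632992374743787
side 0.2 roof x [0.60696741] lid x [0.60723429 0.65951412] front 0.6271336418679393
top 0.08 roof x [0.65311504] lid x [0.63129105 0.65483239] front 0.6297914493546647
top 0.2 roof x [0.64585553] lid x [0.60493875 0.64734112] front None
```

View pics/s9.png

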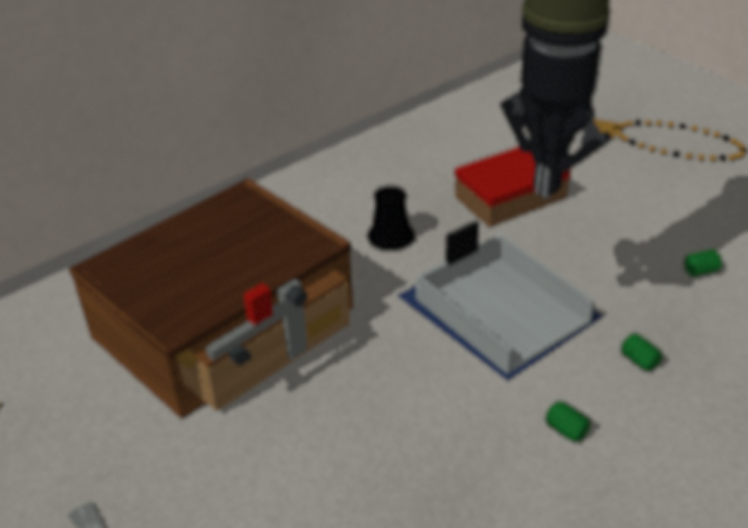

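The drawer front is about 21 mm ahead of the roof edge and it should be 12 mm. The shut knuckles probably met the roof edge. Push again with the tool tilted so that the body leans back.

{"name": "servo_tool", "arguments": {
  "commands": [
    {"slide": [2.7,0.8,0],"twist": [0,0,0]},
    {"slide": [2.7,0.8,0],"twist": [0,0,0]},
    {"slide": [2.7,0.8,0],"twist": [0,0,0]},
    {"slide": [2.7,0.8,0],"twist": [0,0,0]},
    {"slide": [2.7,0.8,0],"twist": [0,0,0]},
    {"slide": [2.7,0.8,0],"twist": [0,0,0]},
    {"slide": [0,0,0],"twist": [-5,0,0]},
    {"slide": [0,0,0],"twist": [-5,0,0]},
    {"slide": [0,0,0],"twist": [-5,0,0]},
    {"slide": [0,0,0],"twist": [-5,0,0]},
    {"slide": [0,0,0],"twist": [-5,0,0]},
    {"slide": [0,0,0],"twist": [-5,0,0]},
    {"slide": [0,0,0],"twist": [-5,0,0]},
    {"slide": [0,0,0],"twist": [-5,0,0]},
    {"slide": [0,0,0],"twist": [0,0,0]},
    {"slide": [0,0,0],"twist": [0,0,0]}
  ]
}}

```text
time: 74.22
tcp_pos: [0.5163, 0.0771, 0.2161]
ee_rot: [0.655, 0.692, 0.213, 0.217]
wrist_force: [-0.1, -0.3, 1.3]
width: -0.0002
gripper_force: 0.0
```

Run:
```python
from d import *
delta([.585,.083,.055],down(3.5)@R.from_euler('x',-40,degrees=True).as_matrix())
```

```text
t 74.22 tcp [51.63  7.71 21.61] w -0.00019307584029075797 | twist [-4.64  1.43  0.15] slide after twist (cm) [ 0.17 -5.08 16.77] before [ 0.6  -3.7  17.11]
```

{"name": "servo_tool", "arguments": {
  "commands": [
    {"slide": [0,0,0],"twist": [-4.6,1.4,0]},
    {"slide": [0,-0.5,1.7],"twist": [0,0,0]},
    {"slide": [0,-0.5,1.7],"twist": [0,0,0]},
    {"slide": [0,-0.5,1.7],"twist": [0,0,0]},
    {"slide": [0,-0.5,1.7],"twist": [0,0,0]},
    {"slide": [0,-0.5,1.7],"twist": [0,0,0]},
    {"slide": [0,-0.5,1.7],"twist": [0,0,0]},
    {"slide": [0,-0.5,1.7],"twist": [0,0,0]},
    {"slide": [0,-0.5,1.7],"twist": [0,0,0]},
    {"slide": [0,-0.5,1.7],"twist": [0,0,0]},
    {"slide": [0.2,-0.5,1.5],"twist": [0,0,0]},
    {"slide": [0,0,0],"twist": [0,0,0]}
  ]
}}

```text
time: 75.72
tcp_pos: [0.5803, 0.0714, 0.0509]
ee_rot: [0.653, 0.687, 0.223, 0.23]
wrist_force: [0.3, 0.5, -0.7]
width: -0.0001
gripper_force: 0.0
```

Run:
```python
from d import *
delta([.635,.086,.055],down(3.5)@R.from_euler('x',-40,degrees=True).as_matrix())
```

```text
t 75.72 tcp [58.03  7.14  5.09] w -9.899039759788463e-05 | twist [-2.7   1.78  0.06] slide after twist (cm) [1.13 4.52 3.25] before [1.22 4.67 3.  ]
```

{"name": "servo_tool", "arguments": {
  "commands": [
    {"slide": [0.5,0.4,0.25],"twist": [-1,0.9,0]},
    {"slide": [0.6,0.4,0.25],"twist": [-1,0.9,0]},
    {"slide": [0,0.4,0.28],"twist": [0,0,0]},
    {"slide": [0,0.4,0.28],"twist": [0,0,0]},
    {"slide": [0,0.4,0.28],"twist": [0,0,0]},
    {"slide": [0,0.4,0.28],"twist": [0,0,0]},
    {"slide": [0,0.4,0.3],"twist": [0,0,0]},
    {"slide": [0,0.2,0.15],"twist": [0,0,0]},
    {"slide": [0,0.2,0.15],"twist": [0,0,0]},
    {"slide": [0,0.2,0.15],"twist": [0,0,0]}
  ]
}}

```text
time: 76.97
tcp_pos: [0.6209, 0.0856, 0.055]
ee_rot: [0.644, 0.686, 0.246, 0.231]
wrist_force: [1.0, -0.1, 0.4]
width: 0.0
gripper_force: 0.0
```

{"name": "servo_tool", "arguments": {
  "commands": [
    {"slide": [0,0.2,0.16],"twist": [0,0,0]},
    {"slide": [0,0.2,0.16],"twist": [0,0,0]},
    {"slide": [0,0.2,0.16],"twist": [0,0,0]},
    {"slide": [0,0.15,0.12],"twist": [0,0,0]},
    {"slide": [0,0.15,0.12],"twist": [0,0,0]}
  ]
}}

```text
time: 77.6
tcp_pos: [0.6321, 0.0862, 0.055]
ee_rot: [0.644, 0.687, 0.246, 0.231]
wrist_force: [-2.0, 0.3, 2.2]
width: 0.0003
gripper_force: 1.3
```

Now it is moving at about 3 N, so push on until the stop.

{"name": "servo_tool", "arguments": {
  "commands": [
    {"slide": [0,0.15,0.12],"twist": [0,0,0]},
    {"slide": [0,0.15,0.12],"twist": [0,0,0]},
    {"slide": [0,0.15,0.12],"twist": [0,0,0]}
  ]
}}

```text
time: 77.97
tcp_pos: [0.6381, 0.0866, 0.0551]
ee_rot: [0.644, 0.686, 0.246, 0.231]
wrist_force: [-3.2, -1.2, 1.5]
width: -0.0003
gripper_force: 1.3
```

{"name": "servo_tool", "arguments": {
  "commands": [
    {"slide": [0,0.1,0.08],"twist": [0,0,0]},
    {"slide": [0,0.1,0.08],"twist": [0,0,0]}
  ]
}}

```text
time: 78.22
tcp_pos: [0.6392, 0.0867, 0.0549]
ee_rot: [0.644, 0.687, 0.246, 0.23]
wrist_force: [-16.3, -3.8, 11.9]
width: -0.0003
gripper_force: 7.7
```

{"name": "servo_tool", "arguments": {
  "commands": [
    {"slide": [0,-0.4,-0.3],"twist": [0,0,0]},
    {"slide": [0,-1.6,-1.2],"twist": [0,0,0]},
    {"slide": [0,-2.4,-1.8],"twist": [0,0,0]},
    {"slide": [0,-2.4,-1.8],"twist": [0,0,0]},
    {"slide": [0,0,-3],"twist": [0,0,0]},
    {"slide": [0,0,-3],"twist": [0,0,0]},
    {"slide": [0,0,-3],"twist": [0,0,0]},
    {"slide": [-4,0,-2],"twist": [0,0,0]},
    {"slide": [-4,0,-2],"twist": [0,0,0]},
    {"slide": [-4,0,0],"twist": [0,0,0]},
    {"slide": [-4,0,0],"twist": [0,0,0]},
    {"slide": [0,0,0],"twist": [0,0,0]},
    {"slide": [0,0,0],"twist": [0,0,0]}
  ]
}}

```text
time: 79.85
tcp_pos: [0.5129, -0.0777, 0.1653]
ee_rot: [0.648, 0.689, 0.236, 0.223]
wrist_force: [-0.0, 0.2, 0.0]
width: -0.0001
gripper_force: 0.0
```

Run:
```python
from h import *
f=grab("side");save(f,"pics/s10.png",(20,60,400,380),1.8)
for n in ("side","top"):
    f=grab(n);W=cloud(f).reshape(-1,3);x,y,z=W.T
    m=(y>.08)&(y<.12)&(x>.55)&(x<.75); r=m&(z>.1)&(z<.111); fr=m&(z>.02)&(z<.07)
    print(n,"roof x",np.percentile(x[r],[1]),"front",np.median(x[fr]))
print(ctrl.get_obs()["tcp_pos"])
```

```text
side roof x [0.65397053] front 0.6422960166262905
top roof x [0.65289983] front 0.6398551565027613
[ 0.51288766 -0.07625478  0.16530925]
```

View pics/s10.png

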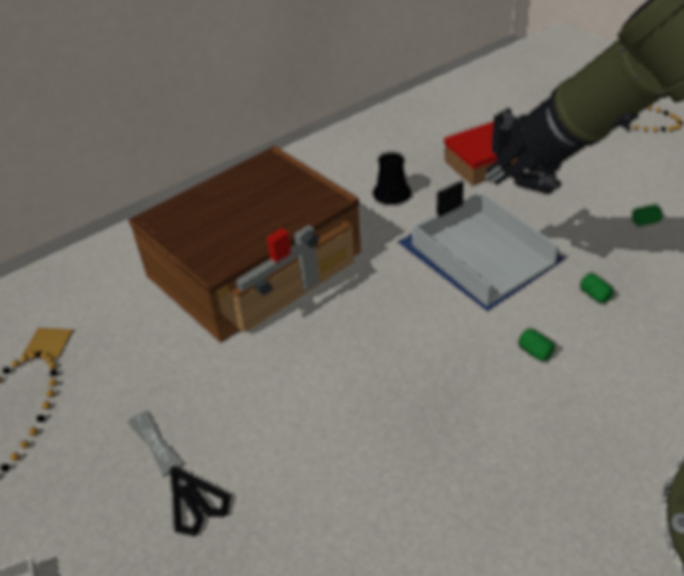

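The drawer front is now 12 mm ahead of the roof edge, so it is home. The stay is down, the tray is on its pad and the bystanders haven't moved.

```bash
python3 -c "
from bench import ctrl
print(ctrl.job_done())"
```

```text
the job is handed in; nothing more can be done
None
```

The job is handed in: two stray beads gathered, all four tipped into the drawer, the empty tray back on its pad, lid shut gently, stay down and drawer home; my first push stopped 9 mm short (about 14 N, probably the gripper touching the roof edge) and a second closed it.

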